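Take the front terminal box off the flow rack and press its cap home

ROBOT

A 7-joint arm with a two-finger parallel gripper is mounted at the origin on the work surface. World frame = base frame: x ahead of the robot, y to its left, z up, the work surface at z = 0. Lengths are in m, angles in rad, forces in N, time in s.
With the tool pointing down it reaches from about 0.4 to 0.875 m from the base axis. Payload 19.3 kg.
Tool frame: the origin (TCP) lies between the finger pads; the fingertips stand 11 mm ahead of it and the grasp point (between the pads) lies 8 mm behind it; z points along the fingers, x is the direction in which the jaws open and shut, and the axes are right-handed (so a half turn about z gives the same grasp; the last joint's range is limited). The gripper opens to 85 mm and grips with 20 to 120 N. Pads are 22 mm wide; open, the fingers measure 114 mm over their backs; the gripper's body (76 mm by 85 mm) begins 54 mm behind the grasp point. The pads swing forward as they close: fully open they stand 13 mm farther back than shut.
Start: joints at [-1.253, 0.521, -0.036, 1.599, 0.021, 1.021, -0.113], TCP at [0.236, 0.579, 0.242] pointing down, gripper open.
Joint ranges: [-2.91, 2.91], [-0.3, 2.13], [-1.5, 1.42], [0.17, 2.43], [-1.26, 4.41], [0.16, 1.93], [-2.52, 2.52]. Speed limits (rad/s): [1.89, 1.89, 2.39, 2.39, 3.01, 3.01, 3.01].

INTERFACE

Orientations are given as a unit quaternion [x, y, z, w].
In Python, from rig import r, camera gives the robot as it stands. The module is installed in compiled form; this text tells all that it offers.
- The arm moves only by the tool apply_moves, never from a script. Its argument "motion" is a list of rows, each a list of 5 numbers: the closure, from -1 (fully open) to 1 (shut), then the shift along the world's x, y, z in m, then the turn about the world's z in rad. In form: [[claw, dx, dy, dz, turn], ...]. A call has 1 to 10 rows; each row shifts and turns the commanded pose from where the row before left it; what a row does not reach is not made up. A row lasts 1/10 s, in which the tool goes at most 50 mm and 8.59 degrees, less where a joint would pass 70% of its speed; a pose out of reach is approached as far as the arm can. A call with a gripper value outside its range is refused whole. The fingers move at their own pace and stop on an object; "grip_force" is the grip in N (left out, the last holds). Time passes only in rows, so rows that do not move let the fingers close. It gives the time, the measured TCP pose, the force and the opening at its end, in the units of the state.
- r.sense(): the state, without advancing time (a new reading comes with each control period).
- camera(name): name is "side" or "top"; returns a dict with "color" (420x560x3 uint8, red, green, blue), "camera_matrix" (3x3 intrinsics, pixels), "R" (3x3) and "t" (3): a world point X has camera coordinates R X + t. Camera axes: x right, y down, z forward; pixel columns grow to the right and rows downward; lengths in m; the calibration is good to about 2 mm. A picture is of the moment at which its call begins. There is no depth.
- r.finish_job(): hands the job in, once; it reports no verdict.
The state is a dict: "time": time; "q": joint angles; "dq": joint speeds; "effort": joint torques, N m; "tool_pos": TCP position; "orientation": TCP orientation; "ft_force": force on the tool from outside, world axes, zero at the start; "wrist_torque": the same for the moment, N m; "gripper_width": finger opening in m.
Only numpy, scipy, OpenCV 4.12 (cv2) and the standard library are available. Lean on these libraries where they do the work, as an engineer would, in place of code of your own. Each camera call takes 0.05 s, during which the arm holds its last target. There are 200 camera calls.

TASK

Lift the front terminal box off the sloped roller lane, so that the boxes behind roll forward by themselves, and set it gently, level, into the steel nest without pushing its cap in. Then take the wooden pusher, press the box's black cap squarely down with it until the cap is fully home, and put the pusher back standing in its plywood tray. Do not push the other boxes with the fingers, nor the cap with anything but the pusher, and leave the glue bottle, clamp and wooden ring alone.

Things in the scene. Friction and masses are not known exactly. Their poses are not given: they have to be found in the camera images.
- rack: fixed plywood flow rack. Origin on the bench at the low front end of its lane, x up the lane (away from the robot), y across. The lane is a row of steel rollers, turning freely with a little drag, rising at 25 degrees along +x; the plane of their tops passes 55 mm above the origin. Boxes lie tilted 25 degrees with it. Base board 270 x 270 mm, from 30 mm before the origin
- lane_stop (a point): point on the roller plane at the low end: the inner face of the stop, a strip 8 mm thick standing 15 mm above the rollers. Guides 8 mm thick on both sides stand 8 mm above the rollers, 56 mm apart inside. Lift the front box square to the lane (up and back towards the robot) until it is more than 60 mm clear; the boxes behind then roll under it
- bar_edge (a point): middle of the lower edge, on the low (-x) side, of an aluminium tie bar (16 mm along x, 24 mm high, 260 mm wide, on posts 122 mm to each side) that crosses right above the front box, 13 mm along rack x and 225 mm above the bench. A gripper pointing straight down strikes it: lean the tool 20 to 45 degrees, its upper end towards the robot
- lane_front (a point): point on the roller plane where the origin of the front box lies when it rests against the stop (30.5 mm up the lane from the stop)
- lane_second (a point): point on the roller plane where the origin of the second box in the lane lies (60.5 mm farther up)
- box0: the front terminal box: pale wooden block 60 mm (its x, along the lane) x 48 mm (its y, across the lane) x 45 mm high, 0.1 to 0.2 kg, origin at the centre of its underside, z to its top, where the cap is. Grip it across the 48 mm
- box1: second box in the lane, touching box0, its origin at the centre of its underside; same make as box0: 60 x 48 x 45 mm, 0.1 to 0.2 kg, with a like cap; leave it in the lane
- box2: third box in the lane, touching box1, its origin at the centre of its underside; same make as box0: 60 x 48 x 45 mm, 0.1 to 0.2 kg, with a like cap; leave it in the lane
- cap0 (a joint): travel of box0's snap-in cap: 0 = as it comes, standing proud; 0.006 m = home against a hard stop. It moves stiffly, at about 9 N plus drag, and stays where it is left
- cap0_top (a point): centre of the top of box0's cap: a round black disc of 34 mm diameter and 5 mm thick in the middle of the box's top. Its top is 11.2 mm above the box's top as it comes and 5.2 mm above it when home
- nest: fixed steel nest for pressing, on a base plate 100 x 88 x 4 mm: shallow open box 84 mm (x) x 72 mm (y) outside, 72 x 60 mm inside, rim 16 mm above the bench; origin under its centre on the bench. The terminal box goes in with its 60 mm side along the nest's x, either way round
- nest_floor (a point): centre of the nest's floor, 8 mm above the bench, so the rim stands 8 mm above it
- stand: fixed plywood tray of the pusher: 80 x 80 mm outside, 68 x 68 mm inside, rim 16 mm above the bench; origin under its centre on the bench
- stand_floor (a point): centre of the tray's floor, 8 mm above the bench
- pusher: seating tool of turned brown wood, upright, 98 mm high, 0.12 to 0.22 kg: flat round foot of 42 mm diameter and 16 mm high, a cone up to 28 mm height, then a straight round handle of 28 mm diameter to the top. Origin at the centre of the foot's underside, z along the handle
- glue: bystander: white glue bottle, 56 mm diameter, 90 mm high, origin under its centre
- clamp: bystander: black and blue spring clamp lying flat, about 190 mm long, 30 mm high
- trim_ring: bystander: flat wooden ring of 110 mm outer diameter, 12 mm thick, lying flat on the bench
Things that resemble listed ones, but are neither listed nor needed, are in the scene too. What is shaped like the box2 but purple or turquoise is not meant.

How it is judged:
On the way, in this order (a step that is already met when the one before it is completed fails the run):
1. the front box is lifted clear of the lane and the two behind have rolled forward by one place (distance between box0 and lane_front above 0.06 m and distance between box1 and lane_front below 0.01 m and distance between box2 and lane_second below 0.012 m), for 0.1 s.
2. it stands in the nest, let go, its cap not yet pressed in (horizontal distance between box0 and nest_floor below 0.012 m and z of box0 in the frame of nest_floor below 0.004 m and angle between box0's own z axis and vertical below 0.08 rad and contact force between the fingers and box0 below 0.1 N and value of joint cap0 below 0.003 m), for 0.2 s.
3. the pusher, square to the cap (within 9 degrees), has pressed it home (value of joint cap0 above 0.005 m and contact force between pusher and box0 above 2 N and angle between the z axis of pusher and the z axis of box0, either way round below 0.16 rad).
At the end, for the whole second after the job is handed in: box0 stands level in the nest (within 12 mm of its centre, on its floor) with its cap home (at least 5 of 6 mm); box1 lies against the stop and box2 behind it (within 10 and 12 mm of their places); the pusher stands upright on the floor of its tray, within 22 mm of its centre; all at rest (horizontal distance between box0 and nest_floor below 0.012 m and z of box0 in the frame of nest_floor below 0.004 m and angle between box0's own z axis and vertical below 0.08 rad and distance between box1 and lane_front below 0.01 m and distance between box2 and lane_second below 0.012 m and value of joint cap0 above 0.005 m and horizontal distance between pusher and stand_floor below 0.022 m and z of pusher in the frame of stand_floor below 0.004 m and angle between pusher's own z axis and vertical below 0.1 rad and linear speed of each of box0, box1, box2, pusher below 0.02 m/s); the robot touches nothing.
It fails at once if the fingers press on the boxes behind with more than 4 N (contact force between the fingers and box1 above 4 N or contact force between the fingers and box2 above 4 N).
It fails at once if the cap is pressed by the robot itself with more than 4 N (contact force between any of the fingers, the arm and cap0 above 4 N).
It fails at once if the box is dropped into the nest (faster than 0.45 m/s there) (horizontal distance between box0 and nest_floor below 0.04 m and z of box0 in the frame of nest_floor below 0.02 m and linear speed of box0 above 0.45 m/s).
It fails at once if the glue bottle, clamp or ring is moved by more than 30 mm (distance of any of glue, clamp, trim_ring from where it was at the start of the episode above 0.03 m).
It also fails if it takes over 72 s, if anything falls off the work surface, if the arm or the gripper's body presses on something with over 40 N, if the wrist force passes 120 N, or if a joint passes its speed limit or range.

## Working session

There is one attempt and no reset: what is moved stays moved. The work goes in short steps, Python scripts to look and compute and a tool call to move; the robot and the scene stay as the last step left them, time stands still between calls to the robot, and variables do not carry over. Pictures are saved under pics/ and viewed, about 8 in all and at most 12, crops included, and the job is handed in when it is done.

Besides the shell and the picture viewer there is one more tool, called after "Emit:" by a JSON object that holds its "method" and its "body". apply_moves: Moves the arm, as the interface text tells. Its arguments: {"type":"object","properties":{"motion":{"type":"array"},"grip_force":{"type":"number"}},"required":["motion"]}

```bash
mkdir -p pics; python3 - <<'E'
from rig import r,camera
import cv2,pickle
for n in("side","top"):
    c=camera(n);pickle.dump(c,open(f"pics/{n}0.pkl","wb"))
    cv2.imwrite(f"pics/{n}0.png",cv2.resize(c["color"][:,:,::-1],(800,600),interpolation=cv2.INTER_CUBIC))
    print(n,c["camera_matrix"],c["R"],c["t"])
print(r.sense())
E
```

```text
side [[392.49763139   0.         279.14723699]
 [  0.         392.49763139 203.72707983]
 [  0.           0.           1.        ]] [[-9.72602553e-01 -2.32474245e-01 -1.70767136e-05]
 [-1.76533946e-01  7.38612902e-01 -6.50604908e-01]
 [ 1.51261498e-01 -6.32776980e-01 -7.59416390e-01]] [0.58875295 0.19702892 0.93601019]
top [[384.34530198   0.         281.7860399 ]
 [  0.         384.34530198 210.61123869]
 [  0.           0.           1.        ]] [[ 0.09280856 -0.99567816  0.00340254]
 [-0.97402601 -0.09149815 -0.20712657]
 [ 0.20654273  0.01590896 -0.97830824]] [-0.03143041  0.62098061  0.97932756]
{'time': 0.1, 'q': array([-1.25319521,  0.52194501, -0.03631786,  1.59991931,  0.02118168,
        1.02111393, -0.11281126]), 'dq': array([-7.06576064e-04, -1.13598480e-03, -4.20377363e-04, -1.79013239e-03,
        3.50038456e-04,  8.84926925e-05, -1.59389929e-04]), 'effort': array([ 4.57144939e-03, -9.28498006e+01,  1.98406354e+00, -3.70533335e+01,
        1.80248602e-02,  5.47641685e-03, -5.81047675e-05]), 'tool_pos': array([0.23627064, 0.57831749, 0.24180059]), 'orientation': array([ 8.30117778e-01,  5.57587863e-01, -3.98464996e-04,  3.03170850e-04]), 'ft_force': array([ 0.52099895, -0.15877283,  0.11776582]), 'wrist_torque': array([ 0.05390748, -0.0185509 ,  0.01917183]), 'gripper_width': 0.08518724490629562}
```

View pics/side0.png

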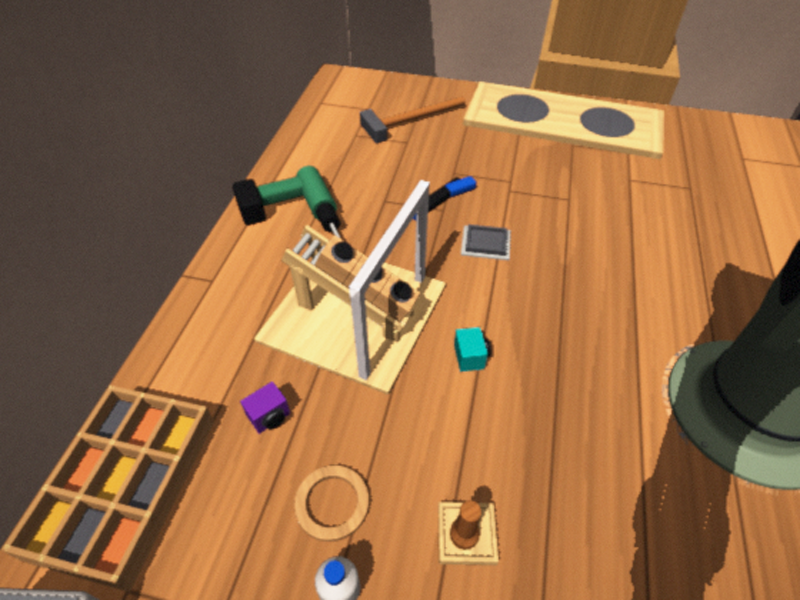

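View pics/top0.png

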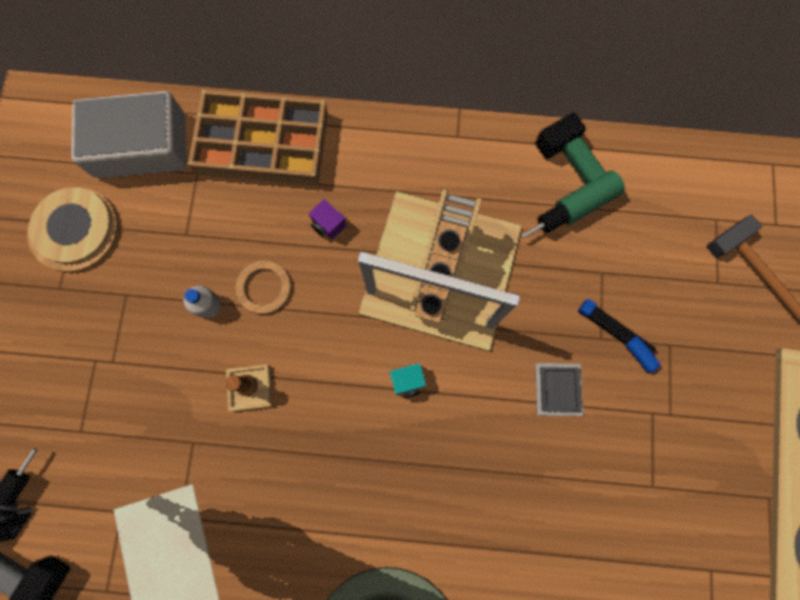

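Candidates for box0: the pale box with its cap at top-image (432,304), nearest the stop. Not meant are box1 (441,270), box2 (449,240), turquoise (408,380) and purple (327,219). The nest is the steel box at (560,389) and the pusher and tray are at (245,387). I'll check in enlarged crops.

```bash
cat > h.py <<'E'
import numpy as np,cv2,pickle
def load(n,i=0): return pickle.load(open(f"pics/{n}{i}.pkl","rb"))
def proj(c,X):
    p=(np.asarray(X,float).reshape(-1,3)@c["R"].T+c["t"])@c["camera_matrix"].T
    return p[:,:2]/p[:,2:]
def onz(c,uv,z):
    d=c["R"].T@np.linalg.solve(c["camera_matrix"],[uv[0],uv[1],1]);o=-c["R"].T@c["t"]
    return o+d*(z-o[2])/d[2]
def crop(c,u,v,w,h,s):
    return cv2.resize(c["color"][v:v+h,u:u+w,::-1],(w*s,h*s),interpolation=cv2.INTER_CUBIC)
E
python3 - <<'E'
from h import *
t,s=load("top"),load("side")
a=crop(t,245,125,133,125,6)  # 798x750
cv2.imwrite("pics/c1.png",crop(t,245,130,133,118,6)[:,:]if 0 else crop(t,245,130,125,118,5))
cv2.imwrite("pics/c2.png",crop(s,175,120,140,155,4) if 0 else np.hstack([crop(s,175,122,140,155,4)[:600]]))
m=np.zeros((480,800,3),np.uint8)
m[:240,:300]=crop(t,365,245,60,48,5);m[:240,300:600]=crop(t,150,248,60,48,5)
m[240:,:280]=crop(s,315,150,56,48,5);m[240:,300:600]=crop(s,300,345,60,48,5)
cv2.imwrite("pics/c3.png",m)
E
```

```text
(no output)
```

View pics/c1.png

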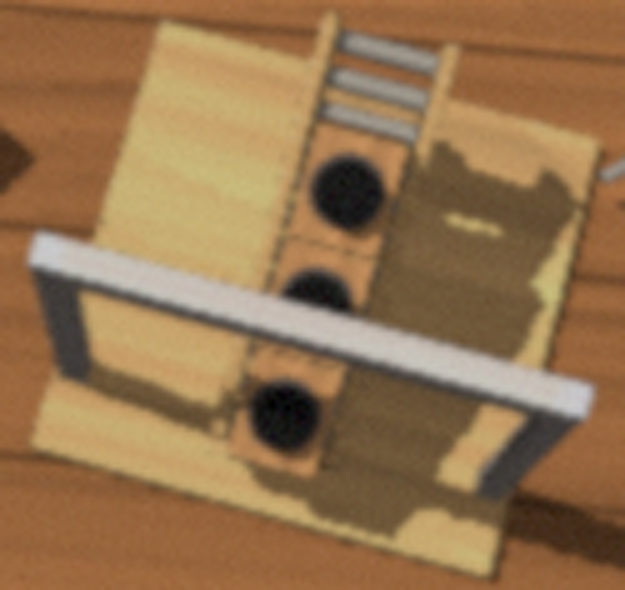

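View pics/c2.png

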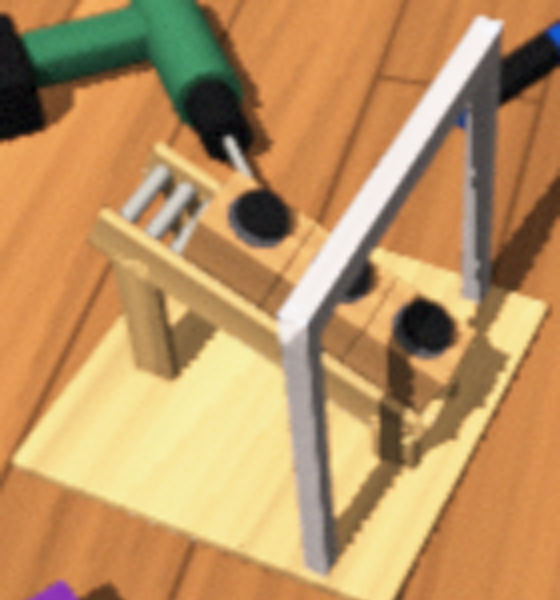

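View pics/c3.png

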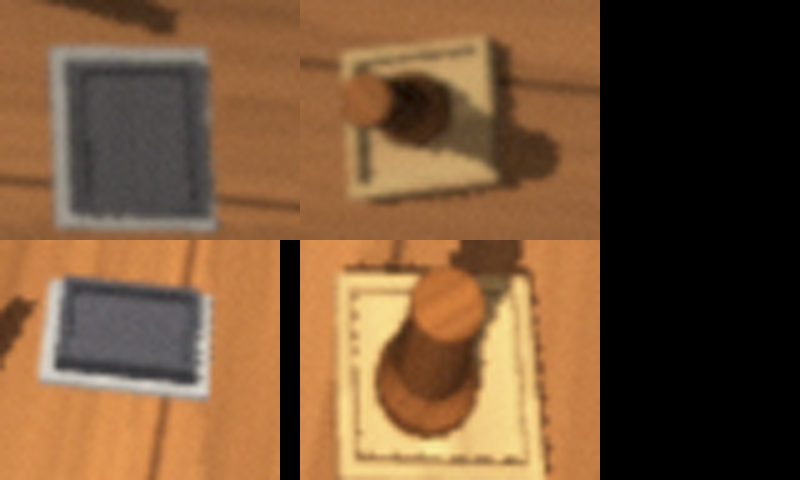

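Emit:
{"method": "apply_moves", "body": {"motion": [[-1,0.03,0.03,0.0,0],[-1,0.03,0.04,0,0],[-1,0.03,0.04,0,0],[-1,0.03,0.04,0,0],[-1,0.03,0.04,0,0],[-1,0.03,0.04,0,0],[-1,0.03,0.04,0,0],[-1,0.03,0.04,0,0]]}}

```text
time: 0.9
tool_pos: [0.4235, 0.8074, 0.2426]
orientation: [0.837, 0.547, 0.001, -0.006]
ft_force: [4.5, -1.3, -0.0]
gripper_width: 0.0855
```

c1: box0's cap is at top px (302,213), third cap at (315,168), and board corners are clear. c2: box0's cap is at side px (281,204). c3: nest and tray corners are readable, and the pusher top is at top px (163,268).

```bash
cat > fit.py <<'E'
from h import *
from scipy.optimize import least_squares
t,s=load("top"),load("side")
def C(o,k,dx,dy,L): return [(o[0]+(a-dx)/k,o[1]+(b-dy)/k) for a,b in L]
def W(p,L): 
    L=np.array(L,float);c,sn=np.cos(p[2]),np.sin(p[2])
    return np.c_[p[0]+c*L[:,0]-sn*L[:,1],p[1]+sn*L[:,0]+c*L[:,1],L[:,2]]
a=np.radians(25);ux=np.array([np.cos(a),0,np.sin(a)]);uz=np.array([-np.sin(a),0,np.cos(a)])
def boxpt(d,k,h): # k-th box, height h above rollers
    return np.array([d,0,.055+d*np.tan(a)])+ux*(.0305+.0605*k)+uz*h
def fun(p):
    caps=[boxpt(p[3],k,.0562) for k in(0,2)]
    B=[(-.03,-.135,p[4]),(-.03,.135,p[4]),(.24,.135,p[4]),(.24,-.135,p[4])]
    bar=[(.013,.13,.249),(.029,.13,.249),(.013,-.13,.249),(.029,-.13,.249)]
    rt=proj(t,W(p,caps+B+bar))-C((245,130),5,0,0,[(286,417),(348,192),(495,578),(32,447),(163,22),(598,147),(30,268),(38,233),(585,418),(592,385)])
    rs=proj(s,W(p,caps+[B[0]]))-C((175,122),4,0,0,[(426,327),(262,217),(548,302)])
    return np.r_[rt.ravel(),rs.ravel()]
f=least_squares(fun,[.5,-.1,-.2,0,.012],loss="soft_l1");p=f.x
print("rack",p.round(4),"res",fun(p).reshape(-1,2).round(1).tolist())
for k in(0,1): print("lane",k,W(p,[boxpt(p[3],k,0),boxpt(p[3],k,.0225),boxpt(p[3],k,.0562)]).round(4).tolist())
print("bar_edge",W(p,[(.013,0,.225)]))
def rect(hx,hy,z,T,S,g):
    Q=[(hx,hy,z),(hx,-hy,z),(-hx,-hy,z),(-hx,hy,z)]
    fn=lambda q:np.r_[(proj(t,W(q,Q))-T).ravel(),(proj(s,W(q,Q))[:len(S)]-S).ravel()] if S else (proj(t,W(q,Q))-T).ravel()
    f=least_squares(fn,g,loss="soft_l1");print(f.x.round(4),fn(f.x).reshape(-1,2).round(1).tolist());return f.x
T=C((365,245),5,0,0,[(48,50),(208,48),(215,230),(57,230)])
for sz in((.042,.036,.016),(.05,.044,.004)): rect(*sz,T,None,[.45,-.3,0])
S=C((315,150),5,0,240,[(207,398),(40,382),(52,278),(210,290)])
print([onz(s,x,.01).round(3).tolist() for x in S])
rect(.04,.04,.016,C((150,248),5,300,0,[(342,50),(492,37),(500,182),(350,198)]),None,[.4,.3,0])
print("push top",onz(t,(163.4,268),.106),onz(s,(329.6,357.6),.106),"foot",onz(t,(173.4,269.6),.02))
E
python3 fit.py
```

```text
rack [ 0.6028 -0.0255 -0.1861 -0.0015  0.0078] res [[-0.6, 0.9], [-0.3, 0.5], [-1.3, 0.2], [-0.5, 0.4], [-0.4, 0.2], [0.3, -1.1], [-0.4, -0.7], [0.0, -0.3], [0.4, 0.4], [0.6, 0.2], [0.2, -2.4], [-0.4, -2.9], [-0.7, 0.0]]
lane 0 [[0.6285, -0.0304, 0.0672], [0.6192, -0.0286, 0.0876], [0.6052, -0.026, 0.1181]]
lane 1 [[0.6824, -0.0405, 0.0927], [0.673, -0.0387, 0.1131], [0.659, -0.0361, 0.1437]]
bar_edge [[ 0.61561577 -0.02792687  0.225     ]]
[ 0.4841 -0.2898  0.0761] [[3.2, 2.7], [-2.9, 3.6], [-2.8, -2.0], [2.5, -2.4]]
[ 0.4865 -0.293   0.088 ] [[0.2, -0.3], [-0.6, 0.2], [0.3, 0.1], [0.0, -0.0]]
[[0.431, -0.242, 0.01], [0.528, -0.233, 0.01], [0.535, -0.323, 0.01], [0.439, -0.335, 0.01]]
[0.434  0.3064 0.1971] [[0.7, 0.2], [-0.4, -0.2], [-0.4, 0.0], [0.2, -0.1]]
push top [0.43706522 0.30986766 0.106     ] [0.43477637 0.31404292 0.106     ] foot [0.43807655 0.30817972 0.02      ]
```

Emit:
{"method": "apply_moves", "body": {"motion": [[-1,0,0,0,0],[-1,0,0,0,0]]}}

```text
time: 1.1
tool_pos: [0.4246, 0.8059, 0.2411]
orientation: [0.838, 0.546, 0.001, -0.004]
ft_force: [0.5, -0.2, 0.1]
gripper_width: 0.0856
```

Emit:
{"method": "apply_moves", "body": {"motion": [[-1,0.024,0.044,0,0],[-1,0.024,0.044,0,0],[-1,0.024,0.044,0,0],[-1,0.024,0.044,0,0],[-1,0.024,0.044,0,0]]}}

```text
time: 1.6
tool_pos: [0.4241, 0.8155, 0.2139]
orientation: [0.826, 0.564, -0.003, 0.004]
ft_force: [-0.6, -0.4, -0.4]
gripper_width: 0.0853
```

```bash
cat > st.py <<'E'
from rig import r
import numpy as np
from scipy.spatial.transform import Rotation as R
s=r.sense();M=R.from_quat(s["orientation"]).as_matrix()
print("t",s["time"],"q",s["q"].round(3),"p",s["tool_pos"].round(4),"w",round(s["gripper_width"],4),"F",s["ft_force"].round(2))
print("z",M[:,2].round(3),"x",M[:,0].round(3),"az x",np.degrees(np.arctan2(M[1,0],M[0,0])).round(1),"tilt",np.degrees(np.arccos(-M[2,2])).round(2))
E
python3 st.py
```

```text
t 1.6 q [-1.12   1.241 -0.35   0.222  0.335  1.701  0.003] p [0.4241 0.8155 0.2139] w 0.0853 F [-0.62 -0.39 -0.42]
z [-0.001 -0.01  -1.   ] x [ 0.364  0.931 -0.009] az x 68.6 tilt 0.56
```

Emit:
{"method": "apply_moves", "body": {"motion": [[-1,0,0,0.05,0],[-1,0,0,0.05,0],[-1,0,0,0.05,0],[-1,0,0,0.05,0],[-1,0,0,0.05,0],[-1,0,0,0.05,0],[-1,0,0,0.05,0],[-1,0,0,0.05,0],[-1,0,0,0.05,0],[-1,0,0,0.05,0]]}}

```text
time: 2.6
tool_pos: [0.3842, 0.732, 0.542]
orientation: [0.825, 0.561, 0.06, -0.032]
ft_force: [0.4, 0.6, -1.1]
gripper_width: 0.0852
```

```bash
python3 st.py
```

```text
t 2.6 q [-1.198  0.916  0.449  0.174 -0.399  1.931  0.082] p [0.3842 0.732  0.542 ] w 0.0852 F [ 0.43  0.63 -1.07]
z [ 0.062  0.12  -0.991] x [0.364 0.922 0.135] az x 68.5 tilt 7.78
```

Emit:
{"method": "apply_moves", "body": {"motion": [[-1,0.02,0.04,0.02,0],[-1,0.02,0.04,0.02,0],[-1,0.02,0.04,0.02,0],[-1,0.02,0.04,0.02,0],[-1,0.02,0.04,0.02,0]]}}

```text
time: 3.1
tool_pos: [0.3973, 0.739, 0.5403]
orientation: [0.83, 0.552, 0.071, -0.044]
ft_force: [-0.0, -0.2, 0.4]
gripper_width: 0.0853
```

```bash
python3 st.py
```

```text
t 3.1 q [-1.203  0.989  1.301  0.173 -1.222  1.931  0.154] p [0.3973 0.739  0.5403] w 0.0853 F [-0.05 -0.24  0.36]
z [ 0.07   0.151 -0.986] x [0.381 0.909 0.166] az x 67.3 tilt 9.58
```

Emit:
{"method": "apply_moves", "body": {"motion": [[-1,0,0,0.05,0],[-1,0,0,0.05,0],[-1,0,0,0.05,0],[-1,0,0,0.05,0],[-1,0,0,0.05,0],[-1,0,0,0.05,0]]}}

```text
time: 3.7
tool_pos: [0.3768, 0.6954, 0.6475]
orientation: [0.827, 0.547, 0.112, -0.072]
ft_force: [0.7, -0.1, 0.6]
gripper_width: 0.0857
```

```bash
python3 st.py
```

```text
t 3.7 q [-1.188  0.786  0.453  0.173 -0.409  1.931  0.066] p [0.3768 0.6954 0.6475] w 0.0857 F [ 0.68 -0.13  0.62]
z [ 0.107  0.241 -0.965] x [0.377 0.888 0.264] az x 67.0 tilt 15.28
```

Emit:
{"method": "apply_moves", "body": {"motion": [[-1,-0.01,-0.02,-0.04,0],[-1,-0.01,-0.02,-0.04,0],[-1,-0.01,-0.02,-0.04,0],[-1,-0.01,-0.02,-0.04,0],[-1,-0.01,-0.02,-0.04,0]]}}

```text
time: 4.2
tool_pos: [0.3504, 0.6501, 0.54]
orientation: [0.828, 0.544, 0.114, -0.072]
ft_force: [1.5, 1.6, 1.2]
gripper_width: 0.0852
```

```bash
python3 st.py
```

```text
t 4.2 q [-1.437  0.493  0.536  1.016 -0.29   1.421  0.177] p [0.3504 0.6501 0.54  ] w 0.0852 F [1.49 1.57 1.22]
z [ 0.11   0.244 -0.963] x [0.383 0.884 0.268] az x 66.6 tilt 15.53
```

```bash
cat > fk.py <<'E'
import numpy as np
from scipy.spatial.transform import Rotation as R
from scipy.optimize import least_squares
D=[([-1.25319521,.52194501,-.03631786,1.59991931,.02118168,1.02111393,-.11281126],[.23627,.57832,.2418],[.830118,.557588,-.000398,.000303]),
([-1.12,1.241,-.35,.222,.335,1.701,.003],[.4241,.8155,.2139],[.826,.564,-.003,.004]),
([-1.198,.916,.449,.174,-.399,1.931,.082],[.3842,.732,.542],[.825,.561,.06,-.032]),
([-1.203,.989,1.301,.173,-1.222,1.931,.154],[.3973,.739,.5403],[.83,.552,.071,-.044]),
([-1.188,.786,.453,.173,-.409,1.931,.066],[.3768,.6954,.6475],[.827,.547,.112,-.072]),
([-1.437,.493,.536,1.016,-.29,1.421,.177],[.3504,.6501,.54],[.828,.544,.114,-.072])]
def fk(q,P,sg):
    h,a,b,c,o1,o7=P
    M=np.eye(3);p=np.array([0,0,h])
    for i,ax in enumerate("zyzyzyz"):
        ang=q[i]*sg[i]+(o1 if i==0 else o7 if i==6 else 0)
        M=M@R.from_euler(ax,ang).as_matrix()
        if i==2:p=p+M[:,2]*a
        if i==4:p=p+M[:,2]*b
    return p+M[:,2]*c,M
def fit():
    best=None
    for s in np.ndindex(2,2,2,2):
        sg=[1-2*s[0],1,1-2*s[1],1,1-2*s[2],1,1-2*s[3]]
        for o1 in(0,1.5,3,4.5):
          for o7 in(0,1.6,3.1,4.7):
            def f(P):
                o=[]
                for q,p,qq in D:
                    a,M=fk(q,P,sg);o+=list(a-p)+list((M-R.from_quat(qq).as_matrix()).ravel()*.2)
                return np.array(o)
            r=least_squares(f,[.35,.45,.45,.2,o1,o7])
            if best is None or r.cost<best[0]:best=(r.cost,r.x,sg,f(r.x))
    return best
if __name__=="__main__":
    b=fit();print(b[0],b[1].round(4),b[2]);print(abs(b[3]).max())
E
python3 fk.py
```

```text
0.0009981704545226088 [0.2929 0.5204 0.4314 0.2766 6.2188 3.0778] [-1, 1, -1, 1, -1, 1, -1]
0.025184996975303908
```

Emit:
{"method": "apply_moves", "body": {"motion": [[-1,-0.006,-0.012,0,-0.15],[-1,-0.006,-0.012,0,-0.15],[-1,-0.006,-0.012,0,-0.15],[-1,-0.006,-0.012,0,-0.15],[-1,-0.006,-0.012,0,-0.15],[-1,-0.006,-0.012,0,-0.15],[-1,-0.006,-0.012,0,-0.15],[-1,-0.006,-0.012,0,-0.15],[-1,-0.006,-0.012,0,-0.15],[-1,-0.006,-0.012,0,-0.15]]}}

```text
time: 5.2
tool_pos: [0.2911, 0.5302, 0.5399]
orientation: [0.976, -0.17, 0.131, 0.025]
ft_force: [-0.4, -0.5, -0.7]
gripper_width: 0.0856
```

Emit:
{"method": "apply_moves", "body": {"motion": [[-1,0,0,0.01,-0.15],[-1,0,0,0.01,-0.15],[-1,0,0,0.01,-0.15],[-1,0,0,0.01,-0.15],[-1,0,0,0.01,-0.15],[-1,0,0,0.01,-0.15],[-1,0,0,0.01,-0.13]]}}

```text
time: 5.9
tool_pos: [0.2911, 0.5175, 0.5746]
orientation: [0.801, -0.585, 0.104, 0.069]
ft_force: [0.9, 0.2, -0.2]
gripper_width: 0.0855
```

```bash
cat >> st.py <<'E'
p=s["tool_pos"];phi=np.arctan2(p[1],p[0]);z=M[:,2];x=M[:,0];y=M[:,1]
print("phi",np.degrees(phi).round(1),"r",np.hypot(*p[:2]).round(4),"theta",np.degrees((np.arctan2(x[1],x[0])-phi+np.pi)%(2*np.pi)-np.pi).round(1),"lean radial",np.degrees(z@[np.cos(phi),np.sin(phi),0]).round(1),"lat",np.degrees(z@[-np.sin(phi),np.cos(phi),0]).round(1),"lean in tool x,y:",np.degrees(np.arcsin([x[2],y[2]])).round(1),"az z",np.degrees(np.arctan2(z[1],z[0])).round(1),"az y",np.degrees(np.arctan2(y[1],y[0])).round(1))
E
python3 st.py
```

```text
t 5.9 q [-1.574  0.514  0.687  0.937 -0.115  1.931 -2.226] p [0.2911 0.5175 0.5746] w 0.0855 F [ 0.91  0.24 -0.21]
z [ 0.087 -0.232 -0.969] x [ 0.294 -0.923  0.248] az x -72.4 tilt 14.37
phi 60.6 r 0.5937 theta -133.0 lean radial -9.2 lat -10.9 lean in tool x,y: [14.3 -0.7] az z -69.5 az y -162.2
```

Emit:
{"method": "apply_moves", "body": {"motion": [[-1,0,0,0.03,0],[-1,0,0,0.03,0],[-1,0,0,0.03,0],[-1,0,0,0.03,0],[-1,0,0,0.03,0]]}}

```text
time: 6.4
tool_pos: [0.2871, 0.481, 0.6415]
orientation: [0.808, -0.58, 0.105, 0.015]
ft_force: [-0.3, -0.5, -1.1]
gripper_width: 0.0853
```

```bash
python3 st.py
```

```text
t 6.4 q [-1.701  0.421  0.867  0.943 -0.112  1.931 -2.161] p [0.2871 0.481  0.6415] w 0.0853 F [-0.27 -0.48 -1.06]
z [ 0.152 -0.147 -0.977] x [ 0.305 -0.934  0.188] az x -71.9 tilt 12.19
phi 59.2 r 0.5601 theta -131.1 lean radial -2.8 lat -11.8 lean in tool x,y: [10.8 -5.6] az z -44.1 az y -160.9
```

Emit:
{"method": "apply_moves", "body": {"motion": [[-1,0.01,0.02,0.04,-0.05],[-1,0.01,0.02,0.04,0],[-1,0.01,0.02,0.04,0],[-1,0.01,0.02,0.04,0],[-1,0.01,0.02,0.04,0]]}}

```text
time: 6.9
tool_pos: [0.2627, 0.5319, 0.8107]
orientation: [0.81, -0.538, 0.143, -0.187]
ft_force: [2.8, -1.0, -0.8]
gripper_width: 0.0853
```

```bash
python3 st.py
```

```text
t 6.9 q [-1.782  0.419  0.965  0.554 -0.086  1.931 -2.15 ] p [0.2627 0.5319 0.8107] w 0.0853 F [ 2.82 -0.99 -0.8 ]
z [ 0.432  0.149 -0.889] x [ 0.381 -0.924  0.03 ] az x -67.6 tilt 27.19
phi 63.7 r 0.5932 theta -131.3 lean radial 18.6 lat -18.4 lean in tool x,y: [  1.7 -27.1] az z 19.0 az y -156.7
```

Emit:
{"method": "apply_moves", "body": {"motion": [[-1,0.01,-0.02,-0.04,0],[-1,0.01,-0.02,-0.04,0],[-1,0.015,-0.03,-0.03,-0.08],[-1,0.015,-0.035,-0.03,-0.08],[-1,0.015,-0.035,-0.03,-0.08],[-1,0.015,-0.035,-0.03,-0.08],[-1,0.015,-0.035,-0.03,-0.08],[-1,0.015,-0.035,-0.03,-0.08],[-1,0.015,-0.035,-0.03,-0.08],[-1,0.015,-0.035,-0.03,0]]}}

```text
time: 7.9
tool_pos: [0.4342, 0.2938, 0.548]
orientation: [-0.647, 0.731, -0.186, 0.113]
ft_force: [1.2, -0.6, 0.6]
gripper_width: 0.0855
```

```bash
python3 st.py
```

```text
t 7.9 q [-2.193  0.128  1.418  1.589  0.267  1.332 -2.52 ] p [0.4342 0.2938 0.548 ] w 0.0855 F [ 1.21 -0.56  0.57]
z [ 0.406 -0.125 -0.905] x [-0.138 -0.988  0.075] az x -98.0 tilt 25.12
phi 34.1 r 0.5243 theta -132.1 lean radial 15.2 lat -19.0 lean in tool x,y: [  4.3 -24.7] az z -17.2 az y 174.0
```

Emit:
{"method": "apply_moves", "body": {"motion": [[-1,0.01,-0.045,-0.01,0],[-1,0.01,-0.045,-0.01,0],[-1,0.01,-0.045,-0.01,0],[-1,0.01,-0.045,-0.01,0],[-1,0.01,-0.045,-0.01,0],[-1,0.01,-0.045,-0.01,0],[-1,0,-0.02,-0.01,0]]}}

```text
time: 8.6
tool_pos: [0.4919, 0.1058, 0.4923]
orientation: [-0.649, 0.733, -0.18, 0.1]
ft_force: [0.0, 0.4, 0.8]
gripper_width: 0.0854
```

```bash
python3 st.py
```

```text
t 8.6 q [-1.706 -0.199  1.009  1.801  0.548  1.261 -2.5  ] p [0.4919 0.1058 0.4923] w 0.0854 F [0.03 0.39 0.82]
z [ 0.38  -0.134 -0.915] x [-0.138 -0.987  0.087] az x -98.0 tilt 23.73
phi 12.1 r 0.5031 theta -110.1 lean radial 19.7 lat -12.1 lean in tool x,y: [  5.  -23.1] az z -19.4 az y 174.2
```

Emit:
{"method": "apply_moves", "body": {"motion": [[-1,0.005,-0.035,-0.01,0],[-1,0.005,-0.035,-0.01,0],[-1,0.005,-0.035,-0.01,0],[-1,0.0,-0.035,-0.01,0],[-1,0,0,-0.02,0]]}}

```text
time: 9.1
tool_pos: [0.5061, -0.034, 0.4327]
orientation: [-0.648, 0.733, -0.18, 0.101]
ft_force: [0.7, -0.1, -0.7]
gripper_width: 0.0853
```

```bash
python3 st.py
```

```text
t 9.1 q [-1.477 -0.28   1.073  1.949  0.594  1.068 -2.3  ] p [ 0.5061 -0.034   0.4327] w 0.0853 F [ 0.67 -0.15 -0.66]
z [ 0.381 -0.133 -0.915] x [-0.14  -0.986  0.085] az x -98.1 tilt 23.81
phi -3.8 r 0.5072 theta -94.2 lean radial 22.3 lat -6.2 lean in tool x,y: [  4.9 -23.2] az z -19.3 az y 174.0
```

Emit:
{"method": "apply_moves", "body": {"motion": [[-1,0.005,0.003,-0.04,0],[-1,0.005,0.003,-0.04,0],[-1,0.01,0.004,-0.04,0],[-1,0.01,0.004,-0.04,0],[-1,0.01,0.004,-0.04,0],[-1,0.02,0.004,-0.035,0],[-1,0.0,0.0,0,0]]}}

```text
time: 9.8
tool_pos: [0.483, -0.0277, 0.29]
orientation: [-0.658, 0.723, -0.175, 0.119]
ft_force: [-0.5, -0.3, -0.3]
gripper_width: 0.0854
```

```bash
python3 st.py; cat > shot.py <<'E'
import sys
from rig import camera
from h import *
i=sys.argv[1]
for n in("side","top"): pickle.dump(camera(n),open(f"pics/{n}{i}.pkl","wb"))
t,s=load("top",i),load("side",i)
B=[int(x) for x in sys.argv[2:]] # ut vt us vs w h k
ut,vt,us,vs,w,h_,k=B
cv2.imwrite(f"pics/v{i}.png",np.hstack([crop(t,ut,vt,w,h_,k),crop(s,us,vs,w,h_,k)]))
E
python3 shot.py 1 250 140 215 120 100 150 4
```

```text
t 9.8 q [-1.751 -0.276  1.42   2.252  0.801  0.698 -2.52 ] p [ 0.483  -0.0277  0.29  ] w 0.0854 F [-0.47 -0.32 -0.3 ]
z [ 0.403 -0.096 -0.91 ] x [-0.106 -0.993  0.058] az x -96.1 tilt 24.47
phi -3.3 r 0.4838 theta -92.8 lean radial 23.4 lat -4.2 lean in tool x,y: [  3.3 -24.2] az z -13.5 az y 175.4
```

View pics/v1.png

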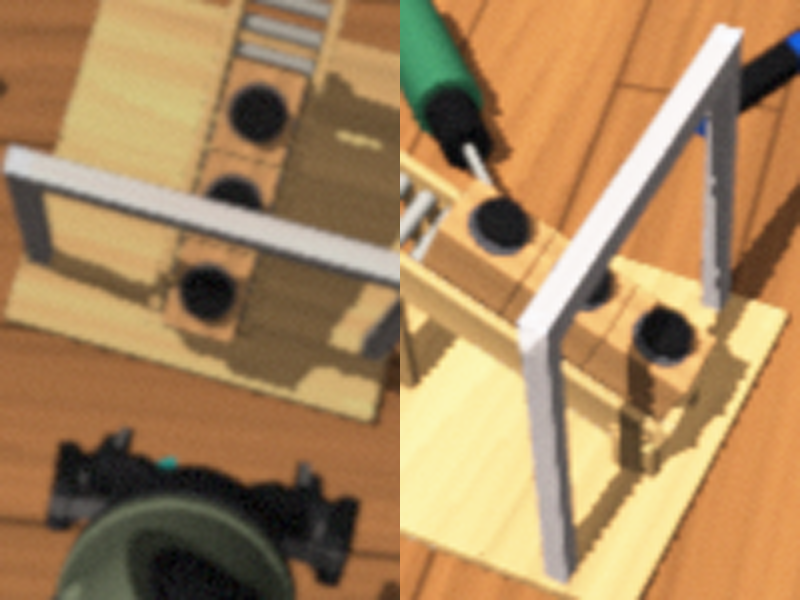

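v1 shows the gripper still clear in front of the rack, with box0's cap untouched (top crop (208,292)). The elbow is swung out to its limits, so I'm going up to unwind it.

Emit:
{"method": "apply_moves", "body": {"motion": [[-1,0.005,0,0.05,0],[-1,0.01,0,0.05,0],[-1,0.01,0,0.05,0],[-1,0.01,0,0.05,0],[-1,0.01,0,0.05,0],[-1,0.01,0,0.05,0],[-1,0.01,0,0.05,0],[-1,0.01,0,0.05,0],[-1,0.01,0,0.05,0],[-1,0.01,0,0.05,0]]}}

```text
time: 10.9
tool_pos: [0.5637, -0.0279, 0.7086]
orientation: [-0.658, 0.721, -0.182, 0.121]
ft_force: [-1.2, -0.2, 0.9]
gripper_width: 0.0855
```

```bash
python3 st.py
```

```text
t 10.9 q [-1.892 -0.239  1.394  1.188  0.516  1.622 -1.999] p [ 0.5637 -0.0279  0.7086] w 0.0855 F [-1.25 -0.16  0.94]
z [ 0.413 -0.103 -0.905] x [-0.104 -0.992  0.065] az x -96.0 tilt 25.22
phi -2.8 r 0.5644 theta -93.2 lean radial 24.0 lat -4.7 lean in tool x,y: [  3.8 -24.9] az z -14.0 az y 175.7
```

Emit:
{"method": "apply_moves", "body": {"motion": [[-1,-0.01,0,-0.04,0.149],[-1,-0.01,0,-0.04,0.149],[-1,-0.01,0,-0.04,0.149],[-1,-0.01,0,-0.04,0.149],[-1,-0.01,0,-0.04,0.149],[-1,0,0,0,0.149],[-1,0,0,0,0.149],[-1,0,0,0,0.149],[-1,0,0,0,0.149],[-1,0,0,0,0.149]]}}

```text
time: 11.9
tool_pos: [0.5017, -0.0183, 0.5405]
orientation: [0.967, -0.131, 0.072, -0.206]
ft_force: [-0.3, 0.8, 0.4]
gripper_width: 0.0853
```

Emit:
{"method": "apply_moves", "body": {"motion": [[-1,0,0,0,0.149],[-1,0,0,0,0.149],[-1,0,0,0,0.149],[-1,0,0,0,0.149],[-1,0,0,0,0.149],[-1,0,0,0,0.149],[-1,0,0,0,0.149],[-1,0,0,0,0.149],[-1,0,0,0,0.149],[-1,0,0,0,0.149]]}}

```text
time: 12.9
tool_pos: [0.3729, 0.0135, 0.5511]
orientation: [0.812, 0.55, -0.035, -0.193]
ft_force: [-0.6, -0.6, -0.7]
gripper_width: 0.0858
```

```bash
python3 st.py
```

```text
t 12.9 q [-1.713 -0.305  1.421  1.545 -0.054  1.82   0.856] p [0.3729 0.0135 0.5511] w 0.0858 F [-0.63 -0.65 -0.74]
z [-0.268  0.275 -0.923] x [0.392 0.907 0.156] az x 66.6 tilt 22.59
phi 2.1 r 0.3731 theta 64.6 lean radial -14.8 lat 16.3 lean in tool x,y: [  9.  -20.5] az z 134.3 az y -20.0
```

```bash
cat > fk2.py <<'E'
import numpy as np
from scipy.spatial.transform import Rotation as R
from scipy.optimize import least_squares
from fk import D
D=D+[([-1.574,.514,.687,.937,-.115,1.931,-2.226],[.2911,.5175,.5746],[.801,-.585,.104,.069]),
([-1.701,.421,.867,.943,-.112,1.931,-2.161],[.2871,.481,.6415],[.808,-.58,.105,.015]),
([-1.782,.419,.965,.554,-.086,1.931,-2.15],[.2627,.5319,.8107],[.81,-.538,.143,-.187]),
([-2.193,.128,1.418,1.589,.267,1.332,-2.52],[.4342,.2938,.548],[-.647,.731,-.186,.113]),
([-1.706,-.199,1.009,1.801,.548,1.261,-2.5],[.4919,.1058,.4923],[-.649,.733,-.18,.1]),
([-1.477,-.28,1.073,1.949,.594,1.068,-2.3],[.5061,-.034,.4327],[-.648,.733,-.18,.101]),
([-1.751,-.276,1.42,2.252,.801,.698,-2.52],[.483,-.0277,.29],[-.658,.723,-.175,.119]),
([-1.892,-.239,1.394,1.188,.516,1.622,-1.999],[.5637,-.0279,.7086],[-.658,.721,-.182,.121]),
([-1.713,-.305,1.421,1.545,-.054,1.82,.856],[.3729,.0135,.5511],[.812,.55,-.035,-.193])]
sg=[-1,1,-1,1,-1,1,-1]
AX="zyzyzyz"
def fk(q,P):
    o=P[:7];T=P[7:].reshape(8,3)
    M=np.eye(3);p=T[0].copy()
    for i in range(7):
        M=M@R.from_euler(AX[i],sg[i]*q[i]+o[i]).as_matrix();p=p+M@T[i+1]
    return p,M
def res(P):
    o=[]
    for q,p,qq in D:
        a,M=fk(q,P);o+=list(a-p)+list((M-R.from_quat(qq).as_matrix()).ravel()*.2)
    return np.array(o)
if __name__=="__main__":
    P0=np.zeros(31);P0[6]=3.08;T=P0[7:].reshape(8,3);T[0,2]=.293;T[3,2]=.52;T[5,2]=.431;T[7,2]=.277
    f=least_squares(lambda P:np.r_[res(P),1e-3*(P-P0)],P0)
    np.save("P.npy",f.x);r=res(f.x).reshape(-1,12)
    print(f.x[:7].round(3),f.x[7:].reshape(8,3).round(3).tolist());print((abs(r[:,:3]).max(1)*1e3).round(1),abs(r[:,3:]).max(1).round(4)*5)
E
python3 fk2.py
```

```text
[ 0.000e+00 -0.000e+00 -0.000e+00 -0.000e+00 -0.000e+00  1.000e-03
  3.141e+00] [[0.0, 0.001, 0.306], [-0.001, -0.011, 0.013], [0.0, -0.011, 0.005], [-0.0, -0.018, 0.525], [0.0, -0.018, -0.005], [0.0, -0.0, 0.426], [0.001, -0.0, 0.02], [0.0, -0.0, 0.297]]
[0.2 0.3 0.3 0.2 0.1 0.3 0.1 0.1 0.2 0.3 0.1 0.  0.3 0.3 0.1] [0.0005 0.001  0.001  0.001  0.001  0.0015 0.001  0.001  0.0005 0.0005
 0.001  0.0005 0.001  0.0005 0.0005]
```

```bash
cat > sim.py <<'E'
import numpy as np
from scipy.spatial.transform import Rotation as R
from scipy.optimize import least_squares
from fk2 import fk,D
P=np.load("P.npy")
LO=np.array([-2.91,-.3,-1.5,.17,-1.26,.16,-2.52]);HI=np.array([2.91,2.13,1.42,2.43,4.41,1.93,2.52])
V=np.array([1.89,1.89,2.39,2.39,3.01,3.01,3.01])*.7*.1
def step(q,row,w=.3,e=.02,lim=True):
    p,M=fk(q,P);d=np.array(row[1:4],float);n=np.linalg.norm(d)
    if n>.05:d*=.05/n
    p=p+d;M=R.from_euler("z",np.clip(row[4],-.15,.15)).as_matrix()@M
    f=lambda x:np.r_[(lambda a:np.r_[a[0]-p,w*R.from_matrix(a[1]@M.T).as_rotvec()])(fk(x,P)),e*(x-q)]
    lo,hi=LO-1e-6,HI+1e-6
    if lim: lo,hi=np.maximum(lo,q-V),np.minimum(hi,q+V)
    return least_squares(f,np.clip(q,lo+1e-7,hi-1e-7),bounds=(lo,hi)).x
def run(q,rows,**k):
    q=np.clip(q,LO,HI)
    for r in rows:q=step(q,r,**k)
    return q
def desc(q):
    p,M=fk(q,P);z=M[:,2];x=M[:,0];y=M[:,1];ph=np.arctan2(p[1],p[0])
    return f"q {np.round(q,2)} p {p.round(3)} leanxy {np.degrees(np.arcsin([x[2],y[2]])).round(1)} azx {np.degrees(np.arctan2(x[1],x[0])):.1f} th {np.degrees((np.arctan2(x[1],x[0])-ph+np.pi)%(2*np.pi)-np.pi):.1f} azz {np.degrees(np.arctan2(z[1],z[0])):.1f}"
if __name__=="__main__":
    Q=[np.array(d[0]) for d in D]
    A=[[-1,-.006,-.012,0,-.15]]*10+[[-1,0,0,.01,-.15]]*7
    B=[[-1,.005,0,.05,0]]+[[-1,.01,0,.05,0]]*9
    for k in(dict(w=.3,e=.02),dict(w=.3,e=.002),dict(w=.3,e=.1)):
        print(k);print("A",desc(run(Q[5],A,**k)));print("  ",desc(Q[6]))
        print("A2",desc(run(Q[6],[[-1,0,0,.03,0]]*5,**k)));print("  ",desc(Q[7]))
        print("A3",desc(run(Q[7],[[-1,.01,.02,.04,0]]*5,**k)));print("  ",desc(Q[8]))
        print("B",desc(run(Q[12],B,**k)));print("  ",desc(Q[13]))
E
python3 sim.py
```

```text
{'w': 0.3, 'e': 0.02}
A q [-1.64  0.53  0.85  0.91 -0.18  1.93 -2.28] p [0.291 0.521 0.593] leanxy [12.4 -4.1] azx -78.8 th -139.6 azz -60.0
   q [-1.57  0.51  0.69  0.94 -0.12  1.93 -2.23] p [0.291 0.518 0.575] leanxy [14.3 -0.7] azx -72.3 th -133.0 azz -69.5
A2 q [-1.68  0.41  0.84  0.84 -0.1   1.93 -2.18] p [0.289 0.5   0.683] leanxy [  7.2 -10.5] azx -71.6 th -131.6 azz -15.3
   q [-1.7   0.42  0.87  0.94 -0.11  1.93 -2.16] p [0.287 0.481 0.641] leanxy [10.8 -5.6] azx -71.9 th -131.1 azz -44.1
A3 q [-1.52  0.49  0.82  0.49 -0.19  1.93 -2.13] p [0.331 0.551 0.772] leanxy [  0.3 -22.6] azx -69.3 th -128.2 azz 20.0
   q [-1.78  0.42  0.96  0.55 -0.09  1.93 -2.15] p [0.263 0.532 0.81 ] leanxy [  1.8 -27.1] azx -67.6 th -131.3 azz 19.0
B q [-2.03 -0.28  1.42  1.01  0.6   1.74 -1.99] p [ 0.567 -0.031  0.769] leanxy [  2.7 -27.3] azx -95.9 th -92.9 azz -11.2
   q [-1.89 -0.24  1.39  1.19  0.52  1.62 -2.  ] p [ 0.563 -0.028  0.709] leanxy [  3.8 -24.9] azx -96.1 th -93.2 azz -14.1
{'w': 0.3, 'e': 0.002}
A q [-1.59  0.5   0.71  0.91 -0.12  1.93 -2.34] p [0.289 0.521 0.593] leanxy [12.5 -4
[... 1175 characters left out ...]
-0.06  1.93 -2.22] p [0.29  0.501 0.681] leanxy [  6.8 -10. ] azx -71.7 th -131.6 azz -15.2
   q [-1.7   0.42  0.87  0.94 -0.11  1.93 -2.16] p [0.287 0.481 0.641] leanxy [10.8 -5.6] azx -71.9 th -131.1 azz -44.1
A3 q [-1.57  0.47  0.86  0.54 -0.17  1.93 -2.13] p [0.322 0.541 0.769] leanxy [  1.4 -22.1] azx -69.8 th -129.0 azz 16.8
   q [-1.78  0.42  0.96  0.55 -0.09  1.93 -2.15] p [0.263 0.532 0.81 ] leanxy [  1.8 -27.1] azx -67.6 th -131.3 azz 19.0
B q [-1.67 -0.23  1.14  1.29  0.6   1.45 -2.11] p [ 0.581 -0.021  0.719] leanxy [  3.1 -34.7] azx -98.8 th -96.7 azz -13.2
   q [-1.89 -0.24  1.39  1.19  0.52  1.62 -2.  ] p [ 0.563 -0.028  0.709] leanxy [  3.8 -24.9] azx -96.1 th -93.2 azz -14.1
```

```bash
nproc; cat > fast.py <<'E'
import numpy as np
from scipy.optimize import lsq_linear
from scipy.spatial.transform import Rotation as R
P=np.load("P.npy");sg=[-1,1,-1,1,-1,1,-1];O=P[:7];T=P[7:].reshape(8,3)
LO=np.array([-2.91,-.3,-1.5,.172,-1.26,.162,-2.52]);HI=np.array([2.91,2.13,1.42,2.43,4.41,1.929,2.52])
V=np.array([1.89,1.89,2.39,2.39,3.01,3.01,3.01])*.07
def fkj(q):
    M=np.eye(3);p=T[0].copy();A=[];B=[]
    for i in range(7):
        a=sg[i]*q[i]+O[i];c,s=np.cos(a),np.sin(a)
        A.append(sg[i]*M[:,2 if i%2==0 else 1]);B.append(p)
        M=M@(np.array([[c,-s,0],[s,c,0],[0,0,1]]) if i%2==0 else np.array([[c,0,s],[0,1,0],[-s,0,c]]));p=p+M@T[i+1]
    A=np.array(A);J=np.r_[np.cross(A,p-np.array(B)).T,A.T]
    return p,M,J
def step(q,row,w=.3,e=.01):
    p,M,_=fkj(q);d=np.array(row[1:4],float);n=np.linalg.norm(d)
    if n>.05:d*=.05/n
    pt=p+d;c,s=np.cos(row[4]),np.sin(row[4]);Mt=np.array([[c,-s,0],[s,c,0],[0,0,1]])@M
    lo,hi=np.maximum(LO,q-V),np.minimum(HI,q+V);x=q.copy()
    for _ in range(3):
        p,M,J=fkj(x);E=Mt@M.T;rv=.5*np.array([E[2,1]-E[1,2],E[0,2]-E[2,0],E[1,0]-E[0,1]])
        A=np.r_[J[:3],w*J[3:],e*np.eye(7)];b=np.r_[pt-p,w*rv,e*(q-x)]
        x=x+lsq_linear(A,b,(lo-x-1e-9,hi-x+1e-9),method="bvls").x
    return np.clip(x,lo,hi)
def run(q,rows):
    q=np.clip(q,LO,HI)
    for r in rows:q=step(q,r)
    return q
def info(q):
    p,M,_=fkj(q);x,y,z=M.T;ph=np.arctan2(p[1],p[0]);azx=np.arctan2(x[1],x[0])
    return p,np.degrees(np.arcsin([x[2],y[2]])),np.degrees((azx-ph+np.pi)%(2*np.pi)-np.pi),np.degrees(azx),np.degrees(ph)
def show(q):
    p,l,th,az,ph=info(q);return f"q{np.round(q,2)} p{p.round(3)} lean{l.round(1)} th{th:.0f} azx{az:.0f} phi{ph:.0f}"
E
cat > plan.py <<'E'
from fast import *
import sys
from multiprocessing import Pool
q0=np.array([-1.713,-.3,1.42,1.545,-.054,1.82,.856])
def cost(q):
    p,l,th,az,ph=info(q)
    s=-np.sign(l[1])                   # lean y negative -> want th=-90
    best=min(abs(l[0])/2+abs(abs(l[1])-25)/3+5*abs(q[2])+abs((th+s*95+180)%360-180)/30*1.0,1e9)
    return best
def ok(q):
    p=info(q)[0];r=np.hypot(p[0],p[1]);return p[2]>.38 and p[0]>.15 and r>.3
def roll(a):
    q,rows=a;n=0
    for r in rows:
        q=step(q,r)
        if not ok(q):return None
    return q
if __name__=="__main__":
    rng=np.random.default_rng(0);beam=[(cost(q0),q0,[])]
    with Pool() as po:
        for d in range(6):
            cand=[]
            for c,q,h in beam:
                for _ in range(60):
                    v=rng.normal(size=3);v*=rng.choice([0,.03,.045])/np.linalg.norm(v);t=rng.choice([-.149,0,.149,0]);n=rng.choice([5,10])
                    cand.append((q,[[-1,*v.round(3),t]]*n,h))
            res=po.map(roll,[c[:2] for c in cand],chunksize=8)
            new=[(cost(x),x,c[2]+[c[1]]) for x,c in zip(res,cand) if x is not None]
            new=sorted(new+beam,key=lambda t:t[0]);beam=[]
            for n in new:
                if all(np.linalg.norm(n[1]-b[1])>.15 for b in beam):beam.append(n)
                if len(beam)==16:break
            print(d,beam[0][0],show(beam[0][1]),[(len(m),m[0]) for m in beam[0][2]],flush=True)
E
time timeout 500 python3 plan.py
```

```text
4
0 9.601241961805464 q[-1.05 -0.3   0.58  1.63 -0.23  1.66 -0.05] p[0.3   0.124 0.609] lean[  5.1 -22.5] th3 azx26 phi22 [(5, [-1, np.float64(-0.019), np.float64(0.021), np.float64(0.011), np.float64(-0.149)])]
1 3.195369433527992 q[-0.83 -0.26 -0.25  2.17 -0.29  0.77 -1.13] p[0.179 0.357 0.412] lean[ -0.4 -28.1] th-75 azx-11 phi63 [(5, [-1, np.float64(-0.0), np.float64(-0.0), np.float64(-0.0), np.float64(0.0)]), (10, [-1, np.float64(-0.025), np.float64(0.035), np.float64(-0.013), np.float64(-0.149)])]
2 2.018525022210796 q[-0.42  0.08 -0.17  1.91  0.02  0.74 -1.57] p[0.492 0.251 0.384] lean[  0.4 -23.4] th-83 azx-56 phi27 [(5, [-1, np.float64(-0.019), np.float64(0.021), np.float64(0.011), np.float64(-0.149)]), (5, [-1, np.float64(-0.001), np.float64(0.002), np.float64(-0.045), np.float64(-0.149)]), (5, [-1, np.float64(0.037), np.float64(0.025), np.float64(0.0), np.float64(-0.149)])]
3 0.478160639730286 q[-0.18  0.35 -0.01  1.17  0.12  1.22 -1.86] p[0.73  0.041 0.554] lean[  0.2 -24.4] th-98 azx-95 phi3 [(5, [-1, np.float64(-0.0), np.float64(-0.0), np.float64(-0.0), np.float64(0.0)]
[... 822 characters left out ...]
t64(0.0)])]
5 0.37320537416503097 q[-0.06  0.67  0.    0.57  0.06  1.48 -1.7 ] p[ 0.859 -0.029  0.584] lean[  0.2 -24.5] th-93 azx-95 phi-2 [(5, [-1, np.float64(-0.0), np.float64(-0.0), np.float64(-0.0), np.float64(0.0)]), (10, [-1, np.float64(-0.018), np.float64(0.041), np.float64(-0.004), np.float64(-0.149)]), (10, [-1, np.float64(0.004), np.float64(-0.03), np.float64(0.001), np.float64(0.0)]), (10, [-1, np.float64(0.044), np.float64(-0.008), np.float64(0.004), np.float64(-0.149)]), (5, [-1, np.float64(0.026), np.float64(-0.014), np.float64(0.006), np.float64(0.0)]), (5, [-1, np.float64(-0.0), np.float64(-0.0), np.float64(-0.0), np.float64(0.0)])]
real	0m39.769s
user	1m57.526s
sys	0m0.504s
```

Emit:
{"method": "apply_moves", "body": {"motion": [[-1,-0.018,0.041,-0.004,-0.149],[-1,-0.018,0.041,-0.004,-0.149],[-1,-0.018,0.041,-0.004,-0.149],[-1,-0.018,0.041,-0.004,-0.149],[-1,-0.018,0.041,-0.004,-0.149],[-1,-0.018,0.041,-0.004,-0.149],[-1,-0.018,0.041,-0.004,-0.149],[-1,-0.018,0.041,-0.004,-0.149],[-1,-0.018,0.041,-0.004,-0.149],[-1,-0.018,0.041,-0.004,-0.149]]}}

```text
time: 13.9
tool_pos: [0.2452, 0.3062, 0.5276]
orientation: [0.98, 0.06, 0.073, -0.176]
ft_force: [1.1, 0.6, 0.3]
gripper_width: 0.0855
```

Emit:
{"method": "apply_moves", "body": {"motion": [[-1,0,0,0,0]]}}

```text
time: 14.0
tool_pos: [0.2436, 0.3079, 0.5271]
orientation: [0.98, 0.062, 0.072, -0.175]
ft_force: [0.5, -1.4, 0.3]
gripper_width: 0.0852
```

```bash
python3 st.py; python3 - <<'E'
from plan import *
print(show(run(q0,[[-1,-.018,.041,-.004,-.149]]*10)))
E
sed -i 's/^q0=.*/from rig import r\nq0=np.clip(r.sense()["q"],LO,HI)/' plan.py; timeout 500 python3 plan.py
```

```text
t 14.0 q [-0.882 -0.267 -0.062  1.862 -0.136  1.183 -0.79 ] p [0.2436 0.3079 0.5271] w 0.0852 F [ 0.54 -1.36  0.29]
z [ 0.119  0.352 -0.928] x [0.982 0.096 0.163] az x 5.6 tilt 21.84
phi 51.7 r 0.3926 theta -46.1 lean radial 20.1 lat 7.2 lean in tool x,y: [  9.4 -19.5] az z 71.3 az y -81.1
q[-0.84 -0.16 -0.25  1.86 -0.14  0.97 -1.22] p[0.23  0.409 0.506] lean[  3.5 -26.8] th-71 azx-11 phi61
0 7.817978055163748 q[-1.12  0.6   0.    0.73 -0.05  1.42 -0.99] p[0.402 0.725 0.565] lean[  9.7 -20.1] th-56 azx5 phi61 [(10, [-1, np.float64(0.016), np.float64(0.042), np.float64(0.004), np.float64(0.0)])]
1 6.407793370756761 q[-1.44  0.62  0.16  0.62  0.19  1.59 -1.9 ] p[0.3   0.75  0.606] lean[  8.9 -22.6] th-105 azx-37 phi68 [(10, [-1, np.float64(-0.008), np.float64(0.029), np.float64(0.003), np.float64(0.0)]), (5, [-1, np.float64(0.028), np.float64(0.033), np.float64(0.012), np.float64(-0.149)])]
2 4.635428354504273 q[ 0.22 -0.13 -0.72  0.89  0.07  1.93 -1.82] p[0.333 0.148 0.857] lean[  1.4 -25.3] th-101 azx-77 phi24 [(10, [-1, np.float64(0.006), np.float64(0.008), np.float64(0.028), np.flo
[... 1192 characters left out ...]
oat64(-0.007), np.float64(0.023), np.float64(-0.149)])]
5 0.40613520978352585 q[-0.86  0.01  0.02  1.23  0.08  1.47 -1.78] p[0.422 0.345 0.697] lean[ -0.5 -25.1] th-93 azx-54 phi39 [(5, [-1, np.float64(0.02), np.float64(0.024), np.float64(0.033), np.float64(0.0)]), (5, [-1, np.float64(-0.015), np.float64(0.005), np.float64(-0.025), np.float64(-0.149)]), (5, [-1, np.float64(-0.003), np.float64(0.011), np.float64(0.043), np.float64(-0.149)]), (5, [-1, np.float64(0.004), np.float64(-0.043), np.float64(0.012), np.float64(0.0)]), (5, [-1, np.float64(0.0), np.float64(0.0), np.float64(-0.0), np.float64(-0.149)]), (5, [-1, np.float64(0.012), np.float64(0.019), np.float64(-0.02), np.float64(0.149)])]
```

```bash
python3 - <<'E'
s=open("fast.py").read()
s=s.replace("lo,hi=np.maximum(LO,q-V),np.minimum(HI,q+V);x=q.copy()","lo,hi=LO,HI;x=q.copy()").replace("    return np.clip(x,lo,hi)\ndef run","    x=np.clip(x,lo,hi);k=max(1,(abs(x-q)/V).max())\n    return q+(x-q)/k\ndef run")
open("fast.py","w").write(s)
E
python3 - <<'E'
from fast import *
q0=np.array([-1.713,-.3,1.42,1.545,-.054,1.82,.856])
print("chk",show(run(q0,[[-1,-.018,.041,-.004,-.149]]*10)))
q=np.array([-0.882,-0.267,-0.062,1.862,-0.136,1.183,-0.79])
for n in(9,10,11,12):
    a=run(q,[[-1,.014,.018,.01,-.149]]*n);print(n,show(a))
    for m in range(8):
        a=step(a,[-1,.0,.0,.04,0]);
        if m>0: print("   ",m,show(a))
E
```

```text
chk q[-1.07 -0.24 -0.01  1.86 -0.04  1.15 -1.05] p[0.236 0.339 0.521] lean[  8.6 -19.8] th-56 azx-1 phi55
9 q[-1.    0.25 -0.27  1.14  0.44  1.66 -2.41] p[0.37  0.469 0.617] lean[  9.3 -19.6] th-123 azx-71 phi52
    1 q[-1.04  0.3  -0.26  0.88  0.47  1.86 -2.33] p[0.37  0.469 0.697] lean[  9.3 -19.6] th-123 azx-71 phi52
    2 q[-1.14  0.31 -0.09  0.8   0.42  1.9  -2.28] p[0.372 0.469 0.716] lean[  9.1 -19.6] th-123 azx-71 phi52
    3 q[-1.22  0.33  0.07  0.76  0.35  1.91 -2.23] p[0.376 0.468 0.723] lean[  9.1 -19.2] th-123 azx-71 phi51
    4 q[-1.29  0.34  0.24  0.73  0.27  1.91 -2.18] p[0.38  0.467 0.729] lean[  8.9 -18.9] th-122 azx-71 phi51
    5 q[-1.36  0.36  0.41  0.71  0.19  1.92 -2.13] p[0.383 0.466 0.733] lean[  8.8 -18.6] th-122 azx-72 phi51
    6 q[-1.43  0.38  0.58  0.68  0.11  1.92 -2.09] p[0.38  0.466 0.748] lean[  7.9 -19.8] th-123 azx-72 phi51
    7 q[-1.51  0.38  0.74  0.64  0.02  1.92 -2.07] p[0.372 0.464 0.774] lean[  6. -22.] th-123 azx-72 phi51
10 q[-1.06  0.33 -0.21  1.    0.46  1.76 -2.52] p[0.384 0.487 0.627] lean[  9.3 -19.6] th-131 azx-80 phi52
    1 q[-1.17
[... 1810 characters left out ...]
3] lean[  9.3 -18.1] th-138 azx-87 phi51
    2 q[-1.36  0.49  0.51  0.66  0.13  1.93 -2.37] p[0.403 0.499 0.689] lean[  8.1 -19.1] th-138 azx-87 phi51
    3 q[-1.43  0.49  0.67  0.63  0.03  1.93 -2.34] p[0.395 0.498 0.715] lean[  5.6 -20.7] th-139 azx-88 phi52
    4 q[-1.49  0.49  0.84  0.59 -0.07  1.93 -2.32] p[0.386 0.496 0.744] lean[  2.6 -22.5] th-140 azx-88 phi52
    5 q[-1.55  0.49  1.01  0.55 -0.17  1.93 -2.29] p[0.373 0.498 0.774] lean[  0.1 -25.1] th-140 azx-87 phi53
    6 q[-1.53  0.46  0.84  0.53 -0.04  1.93 -2.33] p[0.368 0.499 0.79 ] lean[ -0.8 -26.9] th-140 azx-86 phi54
    7 q[-1.58  0.47  1.01  0.48 -0.15  1.93 -2.31] p[0.357 0.498 0.817] lean[ -3.3 -29.1] th-140 azx-86 phi54
```

```bash
python3 - <<'E'
s=open("plan.py").read()
a=s.index("    best=");b=s.index("    return best")
s=s[:a]+"    best=max(0,abs(l[0])-1)/2+max(0,abs(abs(l[1])-26.5)-2.5)/2+5*max(0,abs(q[2])-.15)+max(0,abs((th+s*95+180)%360-180)-30)/30\n"+s[b:]
s=s.replace("range(6)","range(7)").replace("range(60)","range(100)").replace("==16","==20").replace("np.sign(l[1])","np.sign(l[1])")
s=s.replace("[(len(m),m[0]) for m in beam[0][2]]","len(beam[0][2])").rstrip()+"\n    for b in beam[:2]:print(b[0],show(b[1]),[(len(m),[float(x) for x in m[0][1:]]) for m in b[2]])\n"
open("plan.py","w").write(s)
E
time timeout 560 python3 plan.py
```

```text
0 5.185862275739994 q[-0.31 -0.3  -0.14  1.75 -0.33  1.52 -0.35] p[0.257 0.183 0.578] lean[  3.5 -18.5] th-29 azx6 phi35 1
1 2.6980647342038093 q[-1.11 -0.03 -0.13  1.04  0.4   1.93 -2.31] p[0.289 0.314 0.784] lean[  5.5 -23.1] th-120 azx-73 phi47 2
2 0.6609781960684549 q[-1.46  0.04  0.28  0.89  0.42  1.93 -2.37] p[0.326 0.339 0.819] lean[  1.  -26.9] th-126 azx-80 phi46 3
3 0.0 q[-1.29 -0.21  0.03  0.97  0.18  1.93 -1.81] p[0.208 0.265 0.862] lean[  0.9 -27.3] th-89 azx-38 phi52 4
4 0.0 q[-1.29 -0.21  0.03  0.97  0.18  1.93 -1.81] p[0.208 0.265 0.862] lean[  0.9 -27.3] th-89 azx-38 phi52 5
5 0.0 q[-0.63 -0.18 -0.15  0.9  -0.1   1.93 -1.49] p[0.245 0.218 0.879] lean[  0.  -28.3] th-79 azx-38 phi42 6
6 0.0 q[-0.63 -0.18 -0.15  0.9  -0.1   1.93 -1.49] p[0.245 0.218 0.879] lean[  0.  -28.3] th-79 azx-38 phi42 7
0.0 q[-0.63 -0.18 -0.15  0.9  -0.1   1.93 -1.49] p[0.245 0.218 0.879] lean[  0.  -28.3] th-79 azx-38 phi42 [(5, [-0.0, 0.042, 0.016, 0.0]), (10, [0.004, -0.021, 0.021, -0.149]), (5, [0.019, 0.02, 0.035, -0.149]), (5, [-0.024, -0.015, 0.009, 0.149]), (5, [-0.0, -0.0, -0.0, 0.0]), (5, [0.018, -0.036, 0.019, 0.0]), (5, [0.0, 0.0, 0.0, 0.0])]
0.0 q[-0.97  0.13  0.02  0.65  0.3   1.93 -2.05] p[0.401 0.315 0.866] lean[ -0.8 -28.5] th-110 azx-72 phi38 [(5, [-0.0, 0.042, 0.016, 0.0]), (10, [0.004, -0.021, 0.021, -0.149]), (5, [0.019, 0.02, 0.035, -0.149]), (5, [-0.024, -0.015, 0.009, 0.149]), (5, [-0.0, -0.0, -0.0, 0.0]), (5, [0.018, -0.036, 0.019, 0.0]), (5, [0.037, 0.025, -0.002, -0.149])]
real	1m13.243s
user	4m16.457s
sys	0m0.456s
```

Emit:
{"method": "apply_moves", "body": {"motion": [[-1,0,0.042,0.016,0],[-1,0,0.042,0.016,0],[-1,0,0.042,0.016,0],[-1,0,0.042,0.016,0],[-1,0,0.042,0.016,0]]}}

```text
time: 14.5
tool_pos: [0.2462, 0.5162, 0.6084]
orientation: [0.98, 0.062, 0.072, -0.176]
ft_force: [0.6, -0.8, 0.3]
gripper_width: 0.0855
```

Emit:
{"method": "apply_moves", "body": {"motion": [[-1,0.004,-0.021,0.021,-0.149],[-1,0.004,-0.021,0.021,-0.149],[-1,0.004,-0.021,0.021,-0.149],[-1,0.004,-0.021,0.021,-0.149],[-1,0.004,-0.021,0.021,-0.149],[-1,0.004,-0.021,0.021,-0.149],[-1,0.004,-0.021,0.021,-0.149],[-1,0.004,-0.021,0.021,-0.149],[-1,0.004,-0.021,0.021,-0.149],[-1,0.004,-0.021,0.021,-0.149]]}}

```text
time: 15.5
tool_pos: [0.2875, 0.3318, 0.7667]
orientation: [0.821, -0.537, 0.162, -0.111]
ft_force: [-1.9, 0.8, -0.4]
gripper_width: 0.0856
```

```bash
python3 st.py; python3 - <<'E'
from fast import *
q=np.array([-0.882,-0.267,-0.062,1.862,-0.136,1.183,-0.79])
print(show(run(q,[[-1,0,.042,.016,0]]*5+[[-1,.004,-.021,.021,-.149]]*10)))
E
timeout 560 python3 plan.py
```

```text
t 15.5 q [-1.213e+00 -1.000e-03 -5.300e-02  1.051e+00  3.990e-01  1.929e+00
 -2.251e+00] p [0.2875 0.3318 0.7667] w 0.0856 F [-1.93  0.78 -0.43]
z [ 0.385  0.009 -0.923] x [ 0.372 -0.917  0.146] az x -67.9 tilt 22.63
phi 49.1 r 0.439 theta -117.0 lean radial 14.8 lat -16.3 lean in tool x,y: [  8.4 -20.9] az z 1.3 az y -154.7
q[-1.12 -0.03 -0.13  1.04  0.4   1.93 -2.31] p[0.29  0.314 0.784] lean[  5.6 -23.1] th-120 azx-73 phi47
0 3.230486223123889 q[-0.63 -0.06 -0.52  1.06  0.37  1.93 -2.38] p[0.285 0.277 0.788] lean[  3.4 -23.6] th-125 azx-81 phi44 1
1 0.0 q[-0.99  0.06 -0.14  0.82  0.41  1.93 -2.3 ] p[0.354 0.321 0.833] lean[ -0.2 -27. ] th-121 azx-79 phi42 2
2 0.0 q[-0.99  0.06 -0.14  0.82  0.41  1.93 -2.3 ] p[0.354 0.321 0.833] lean[ -0.2 -27. ] th-121 azx-79 phi42 3
3 0.0 q[-0.74  0.14 -0.    0.8   0.24  1.78 -2.02] p[0.489 0.266 0.808] lean[ -0.2 -27.1] th-108 azx-79 phi29 4
4 0.0 q[-0.35  0.35  0.1   1.41 -0.    0.92 -1.65] p[0.729 0.136 0.458] lean[ -0.1 -27. ] th-90 azx-79 phi11 5
5 0.0 q[-0.03  0.52  0.09  0.92 -0.16  1.24 -1.32] p[ 0.819 -0.044  0.553] lean[ -0.1 -27. ] th-76 azx-79 phi-3 6
6 0.0 q[ 0.2   1.13  0.08  0.17 -0.26  1.39 -1.18] p[ 0.996 -0.213  0.382] lean[  0.2 -27.6] th-67 azx-79 phi-12 7
0.0 q[ 0.2   1.13  0.08  0.17 -0.26  1.39 -1.18] p[ 0.996 -0.213  0.382] lean[  0.2 -27.6] th-67 azx-79 phi-12 [(5, [-0.008, -0.021, 0.02, -0.149]), (5, [0.018, 0.015, 0.019, 0.0]), (10, [0.0, -0.0, -0.0, 0.0]), (5, [0.027, -0.011, -0.005, 0.0]), (10, [0.024, -0.013, -0.035, 0.0]), (5, [0.018, -0.036, 0.019, 0.0]), (10, [0.018, -0.017, -0.017, 0.0])]
0.0 q[-0.03  0.52  0.09  0.92 -0.16  1.24 -1.32] p[ 0.819 -0.044  0.553] lean[ -0.1 -27. ] th-76 azx-79 phi-3 [(5, [-0.008, -0.021, 0.02, -0.149]), (5, [0.018, 0.015, 0.019, 0.0]), (10, [0.0, -0.0, -0.0, 0.0]), (5, [0.027, -0.011, -0.005, 0.0]), (10, [0.024, -0.013, -0.035, 0.0]), (5, [0.018, -0.036, 0.019, 0.0]), (5, [0.0, 0.0, 0.0, 0.0])]
```

Emit:
{"method": "apply_moves", "body": {"motion": [[-1,-0.008,-0.021,0.02,-0.149],[-1,-0.008,-0.021,0.02,-0.149],[-1,-0.008,-0.021,0.02,-0.149],[-1,-0.008,-0.021,0.02,-0.149],[-1,-0.008,-0.021,0.02,-0.149],[-1,0.018,0.015,0.019,0],[-1,0.018,0.015,0.019,0],[-1,0.018,0.015,0.019,0],[-1,0.018,0.015,0.019,0]]}}

```text
time: 16.4
tool_pos: [0.3256, 0.3025, 0.7928]
orientation: [0.795, -0.574, 0.148, -0.128]
ft_force: [0.5, 0.1, 0.1]
gripper_width: 0.0853
```

Emit:
{"method": "apply_moves", "body": {"motion": [[-1,0,0,0,0]]}}

```text
time: 16.5
tool_pos: [0.3249, 0.3039, 0.7924]
orientation: [0.796, -0.573, 0.148, -0.128]
ft_force: [-0.7, 0.3, -0.9]
gripper_width: 0.0854
```

```bash
python3 st.py
```

```text
t 16.5 q [-1.055  0.008 -0.076  0.97   0.363  1.933 -2.21 ] p [0.3249 0.3039 0.7924] w 0.0854 F [-0.71  0.33 -0.87]
z [ 0.383  0.034 -0.923] x [ 0.299 -0.95   0.089] az x -72.5 tilt 22.6
phi 43.1 r 0.4449 theta -115.6 lean radial 17.4 lat -13.5 lean in tool x,y: [  5.1 -22. ] az z 5.1 az y -160.5
```

```bash
python3 - <<'E'
from fast import *
q=np.array([-1.055,.008,-.076,.97,.363,1.929,-2.21])
for t in(-.12,-.09):
  for v in((.018,.015,.019),(.0,.0,.03),(.02,.0,.02)):
    a=run(q,[[-1,0,0,-.01,t]]*2);print(t,v,show(a))
    for n in range(8):
        a=step(a,[-1,*v,0])
        if n>2:print("  ",n+1,show(a))
E
```

```text
-0.12 (0.018, 0.015, 0.019) q[-1.12  0.01 -0.04  1.04  0.41  1.93 -2.47] p[0.327 0.304 0.769] lean[  4.1 -23. ] th-129 azx-86 phi43
   4 q[-1.54  0.14  0.63  0.85  0.26  1.93 -2.29] p[0.373 0.332 0.794] lean[  2.9 -22.6] th-127 azx-86 phi42
   5 q[-1.57  0.2   0.8   0.8   0.16  1.93 -2.21] p[0.385 0.339 0.8  ] lean[  2.5 -22.7] th-127 azx-86 phi41
   6 q[-1.6   0.25  0.96  0.75  0.05  1.93 -2.15] p[0.393 0.344 0.806] lean[  2.  -22.8] th-127 azx-86 phi41
   7 q[-1.64  0.29  1.13  0.7  -0.06  1.93 -2.1 ] p[0.392 0.349 0.825] lean[  0.4 -24.8] th-127 azx-86 phi42
   8 q[-1.66  0.34  1.3   0.63 -0.19  1.93 -2.05] p[0.39  0.358 0.851] lean[ -1.4 -27.9] th-128 azx-85 phi43
-0.12 (0.0, 0.0, 0.03) q[-1.12  0.01 -0.04  1.04  0.41  1.93 -2.47] p[0.327 0.304 0.769] lean[  4.1 -23. ] th-129 azx-86 phi43
   4 q[-1.22  0.    0.07  0.85  0.44  1.93 -2.37] p[0.339 0.298 0.853] lean[ -2.6 -29.8] th-124 azx-83 phi41
   5 q[-1.26  0.    0.11  0.79  0.45  1.93 -2.34] p[0.342 0.298 0.875] lean[ -4.1 -31.6] th-123 azx-82 phi41
   6 q[-1.33  0.01  0.2   0.74  0.45  1.93 -2.31] p[0.345 0.297 0.896] lean[ -
[... 2243 characters left out ...]
 -36.1] th-117 azx-77 phi40
-0.09 (0.02, 0.0, 0.02) q[-1.09  0.01 -0.07  1.03  0.4   1.93 -2.41] p[0.326 0.304 0.772] lean[  4.6 -22.5] th-126 azx-83 phi43
   4 q[-1.48  0.11  0.6   0.84  0.27  1.93 -2.19] p[0.384 0.303 0.81 ] lean[  3.1 -23.4] th-120 azx-82 phi38
   5 q[-1.53  0.15  0.77  0.8   0.19  1.93 -2.11] p[0.396 0.302 0.816] lean[  2.9 -23.4] th-120 azx-82 phi37
   6 q[-1.54  0.2   0.94  0.74  0.07  1.93 -2.03] p[0.41  0.301 0.824] lean[  2.5 -23.6] th-119 azx-82 phi36
   7 q[-1.57  0.24  1.1   0.7  -0.03  1.93 -1.97] p[0.414 0.301 0.838] lean[  1.7 -25. ] th-118 azx-82 phi36
   8 q[-1.6   0.28  1.27  0.65 -0.15  1.93 -1.91] p[0.414 0.301 0.86 ] lean[  0.6 -27.6] th-118 azx-82 phi36
```

Emit:
{"method": "apply_moves", "body": {"motion": [[-1,0,0,-0.01,-0.12],[-1,0,0,-0.01,-0.12],[-1,0,0,0.03,0],[-1,0,0,0.03,0],[-1,0,0,0.015,0],[-1,0,0,0,0]]}}

```text
time: 17.1
tool_pos: [0.3417, 0.3074, 0.7679]
orientation: [0.729, -0.658, 0.156, -0.106]
ft_force: [-0.8, 0.9, 0.3]
gripper_width: 0.0853
```

```bash
python3 st.py; python3 - <<'E'
from fast import *
from rig import r
q=np.clip(r.sense()["q"],LO,HI)
a=run(q,[[-1,.02,-.02,-.035,0]]*10);print(show(a))
for i in range(10):a=step(a,[-1,.0,-.02,-.03,-.0])
print(show(a))
E
```

```text
t 17.1 q [-1.685  0.038  0.626  1.012  0.354  1.933 -2.377] p [0.3417 0.3074 0.7679] w 0.0853 F [-0.82  0.85  0.29]
z [ 0.367 -0.051 -0.929] x [ 0.084 -0.993  0.087] az x -85.1 tilt 21.74
phi 42.0 r 0.4596 theta -127.1 lean radial 13.7 lat -16.2 lean in tool x,y: [  5.  -21.1] az z -7.9 az y -173.2
q[-1.35  0.1   1.03  1.86  0.11  0.9  -1.86] p[0.542 0.108 0.419] lean[  4.9 -21.3] th-96 azx-85 phi11
q[-0.28  0.45  0.35  2.2  -0.63  0.17 -0.85] p[ 0.543 -0.074  0.146] lean[  5.1 -20.8] th-77 azx-85 phi-8
```

```bash
cat > go.py <<'E'
from fast import *
from rig import r
q=np.clip(r.sense()["q"],LO,HI)
def path(q,pts,turns,v=.04,quiet=False):
    for tg,t in zip(pts,turns):
        p=info(q)[0];n=int(np.ceil(max(np.linalg.norm(tg-p)/v,abs(t)/.14,1)))
        d=(np.array(tg)-p)/n
        for _ in range(n):q=step(q,[-1,*d,t/n])
        if not quiet:print(n,d.round(4),round(t/n,4),show(q))
    return q
if __name__=="__main__":
    for mid in([.45,.1,.5],[.5,.0,.45],[.6,.0,.5],[.5,.25,.5]):
        print(mid);a=path(q,[np.array(mid),np.array([.571,-.01,.2007]),np.array([.612,-.0273,.0892])],[0,-.26,0])
E
python3 go.py
```

```text
[0.45, 0.1, 0.5]
9 [ 0.012  -0.0231 -0.0298] 0.0 q[-1.52 -0.3   0.76  1.85  0.52  1.29 -2.32] p[0.45 0.1  0.5 ] lean[  4.9 -21.2] th-98 azx-85 phi13
9 [ 0.0134 -0.0122 -0.0333] -0.0289 q[-0.94  0.36  0.87  2.11 -0.22  0.44 -1.65] p[0.554 0.01  0.251] lean[  4.7 -22.5] th-99 azx-98 phi1
5 [ 0.0115 -0.0075 -0.0323] 0.0 q[-0.51  0.64  0.48  2.08 -0.61  0.16 -1.26] p[ 0.607 -0.023  0.105] lean[  4.9 -21.8] th-96 azx-98 phi-2
[0.5, 0.0, 0.45]
12 [ 0.0131 -0.0257 -0.0265] 0.0 q[-1.48 -0.3   1.03  1.91  0.51  1.1  -2.07] p[0.5  0.   0.45] lean[  4.9 -21.2] th-85 azx-85 phi0
7 [ 0.0101 -0.0015 -0.0357] -0.0371 q[-1.73 -0.3   1.42  2.28  0.83  0.61 -2.52] p[ 0.49  -0.024  0.285] lean[  0.2 -26.3] th-92 azx-95 phi-3
6 [ 0.0204 -0.0005 -0.0326] 0.0 q[-1.62 -0.3   1.42  2.4   0.95  0.4  -2.52] p[ 0.47  -0.033  0.258] lean[ -2.3 -30. ] th-86 azx-90 phi-4
[0.6, 0.0, 0.5]
13 [ 0.0198 -0.0237 -0.0206] 0.0 q[-1.16  0.16  1.16  1.62 -0.1   1.08 -1.47] p[0.59  0.01  0.509] lean[  5.  -21.6] th-86 azx-85 phi1
8 [-0.0024 -0.0025 -0.0386] -0.0325 q[-0.82  0.49  0.82  2.11 -0.47  0.37 -1.43] p[ 0.571 -0.01   0.201] lean[  5.  -21.5] th-99 azx-100 phi-1
4 [ 0.0103 -0.0044 -0.028 ] 0.0 q[-0.51  0.68  0.49  2.06 -0.65  0.16 -1.27] p[ 0.612 -0.027  0.09 ] lean[  5.1 -21.3] th-98 azx-100 phi-3
[0.5, 0.25, 0.5]
8 [ 0.0197 -0.0073 -0.0335] 0.0 q[-1.46  0.09  0.8   1.64  0.22  1.17 -2.19] p[0.5  0.25 0.5 ] lean[  4.9 -21.2] th-112 azx-85 phi27
11 [ 0.0065 -0.0236 -0.0272] -0.0236 q[-0.69  0.43  0.63  2.1  -0.15  0.36 -1.74] p[ 0.571 -0.01   0.201] lean[  5.  -21.3] th-99 azx-100 phi-1
4 [ 0.0104 -0.0044 -0.028 ] 0.0 q[-0.45  0.66  0.41  2.05 -0.3   0.16 -1.61] p[ 0.613 -0.027  0.09 ] lean[  5.2 -20.7] th-98 azx-100 phi-3
```

Emit:
{"method": "apply_moves", "body": {"motion": [[-1,0.02,-0.007,-0.033,0],[-1,0.02,-0.007,-0.033,0],[-1,0.02,-0.007,-0.033,0],[-1,0.02,-0.007,-0.033,0],[-1,0.02,-0.007,-0.033,0],[-1,0.02,-0.007,-0.033,0],[-1,0.02,-0.007,-0.033,0],[-1,0.02,-0.007,-0.033,0]]}}

```text
time: 17.9
tool_pos: [0.5023, 0.251, 0.5024]
orientation: [0.729, -0.658, 0.155, -0.107]
ft_force: [0.6, 2.1, -0.5]
gripper_width: 0.0854
```

Emit:
{"method": "apply_moves", "body": {"motion": [[-1,0.006,-0.023,-0.027,-0.024],[-1,0.006,-0.023,-0.027,-0.024],[-1,0.006,-0.023,-0.027,-0.024],[-1,0.006,-0.023,-0.027,-0.024],[-1,0.006,-0.023,-0.027,-0.024],[-1,0.006,-0.023,-0.027,-0.024],[-1,0.006,-0.023,-0.027,-0.024]]}}

```text
time: 18.6
tool_pos: [0.5437, 0.0901, 0.313]
orientation: [-0.671, 0.718, -0.163, 0.093]
ft_force: [0.7, 1.5, 0.1]
gripper_width: 0.085
```

```bash
python3 st.py; python3 - <<'E'
from go import *
path(q,[np.array([.571,-.01,.2007]),np.array([.612,-.0273,.0892])],[-.1,0])
E
```

```text
t 18.6 q [-1.12   0.249  0.858  2.006  0.041  0.658 -1.974] p [0.5437 0.0901 0.313 ] w 0.085 F [0.74 1.52 0.06]
z [ 0.352 -0.11  -0.93 ] x [-0.083 -0.993  0.086] az x -94.8 tilt 21.61
phi 9.4 r 0.5511 theta -104.2 lean radial 18.8 lat -9.5 lean in tool x,y: [  4.9 -21. ] az z -17.3 az y 177.1
4 [ 0.0069 -0.025  -0.0279] -0.025 q[-0.69  0.44  0.64  2.09 -0.16  0.37 -1.74] p[ 0.571 -0.01   0.201] lean[  5. -21.] th-100 azx-101 phi-1
4 [ 0.0103 -0.0044 -0.0279] 0.0 q[-0.45  0.66  0.41  2.05 -0.28  0.16 -1.63] p[ 0.612 -0.027  0.09 ] lean[  5.1 -20.7] th-98 azx-101 phi-3
```

Emit:
{"method": "apply_moves", "body": {"motion": [[-1,0.007,-0.025,-0.028,-0.025],[-1,0.007,-0.025,-0.028,-0.025],[-1,0.007,-0.025,-0.028,-0.025],[-1,0.007,-0.025,-0.028,-0.025],[-1,0,0,0,0]]}}

```text
time: 19.1
tool_pos: [0.5704, -0.0132, 0.1988]
orientation: [-0.632, 0.752, -0.166, 0.082]
ft_force: [-0.8, -0.3, 1.0]
gripper_width: 0.0852
```

```bash
python3 st.py;python3 shot.py 2 250 140 215 120 100 150 4
```

```text
t 19.1 q [-0.692  0.443  0.646  2.095 -0.193  0.366 -1.712] p [ 0.5704 -0.0132  0.1988] w 0.0852 F [-0.82 -0.27  1.03]
z [ 0.334 -0.147 -0.931] x [-0.188 -0.978  0.087] az x -100.9 tilt 21.37
phi -1.3 r 0.5705 theta -99.5 lean radial 19.3 lat -8.0 lean in tool x,y: [  5.  -20.7] az z -23.7 az y 171.0
```

View pics/v2.png

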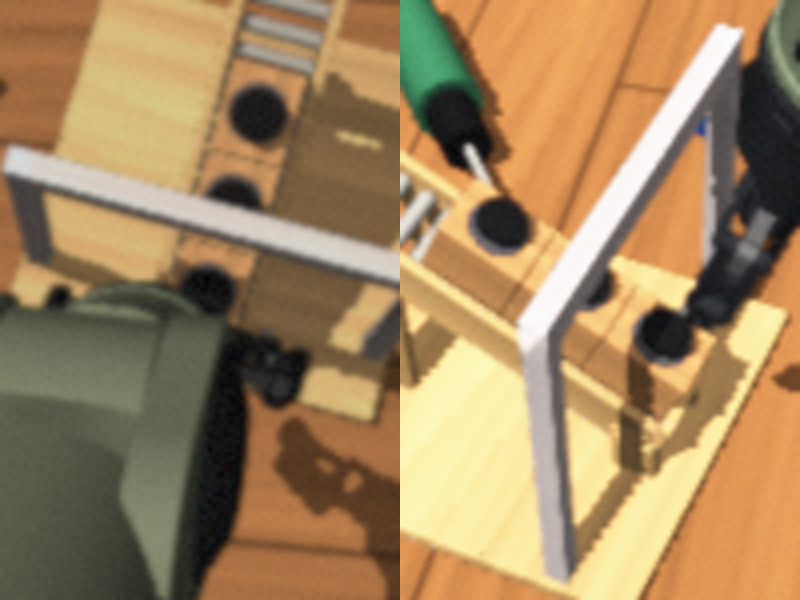

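v2: the gripper is aimed at box0 from the robot side, below and in front of the bar, with fingers either side of the front cap (side crop (662,332)). I'm advancing along the tool axis.

Emit:
{"method": "apply_moves", "body": {"motion": [[-1,0.01,-0.004,-0.028,0],[-1,0.01,-0.004,-0.028,0],[-1,0.009,-0.003,-0.028,0],[-1,0,0,0,0]]}}

```text
time: 19.6
tool_pos: [0.6007, -0.0191, 0.1166]
orientation: [-0.634, 0.75, -0.167, 0.084]
ft_force: [-0.0, -0.6, 0.3]
gripper_width: 0.0853
```

```bash
python3 st.py
```

```text
t 19.6 q [-0.511  0.603  0.459  2.074 -0.284  0.198 -1.634] p [ 0.6007 -0.0191  0.1166] w 0.0853 F [-0.05 -0.56  0.3 ]
z [ 0.338 -0.144 -0.93 ] x [-0.181 -0.98   0.086] az x -100.5 tilt 21.53
phi -1.8 r 0.601 theta -98.6 lean radial 19.6 lat -7.6 lean in tool x,y: [  4.9 -20.9] az z -23.1 az y 171.4
```

Emit:
{"method": "apply_moves", "body": {"motion": [[-1,0.004,-0.003,-0.015,0],[-1,0.004,-0.004,-0.014,0],[-1,0,0,0,0]]}}

```text
time: 19.9
tool_pos: [0.6077, -0.0251, 0.0943]
orientation: [-0.634, 0.751, -0.167, 0.084]
ft_force: [0.6, -0.3, -0.7]
gripper_width: 0.0856
```

```bash
python3 st.py;python3 shot.py 3 265 150 235 130 80 120 5
```

```text
t 19.9 q [-0.5    0.659  0.468  2.067 -0.516  0.165 -1.408] p [ 0.6077 -0.0251  0.0943] w 0.0856 F [ 0.57 -0.31 -0.69]
z [ 0.339 -0.144 -0.93 ] x [-0.183 -0.98   0.085] az x -100.6 tilt 21.59
phi -2.4 r 0.6082 theta -98.2 lean radial 19.7 lat -7.4 lean in tool x,y: [  4.9 -21. ] az z -23.0 az y 171.3
```

View pics/v3.png

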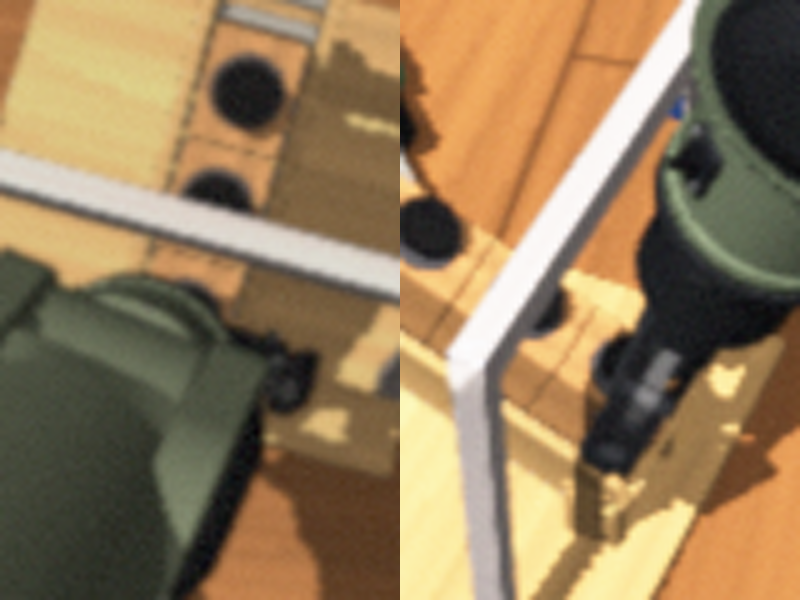

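v3: the near finger covers the front half of box0's side (side crop (610,440)), clear of box1's joint at (560,360). The gripper is clear of the bar. I'll go slightly lower, then close.

Emit:
{"method": "apply_moves", "body": {"motion": [[-1,0.002,-0.001,-0.006,0],[-1,0.001,0,-0.004,0],[-1,0,0,0,0]]}}

```text
time: 20.3
tool_pos: [0.6106, -0.0264, 0.0848]
orientation: [-0.634, 0.75, -0.168, 0.084]
ft_force: [0.7, -0.3, 0.2]
gripper_width: 0.0853
```

```bash
python3 st.py
```

```text
t 20.3 q [-0.517  0.69   0.499  2.064 -0.724  0.164 -1.209] p [ 0.6106 -0.0264  0.0848] w 0.0853 F [ 0.65 -0.33  0.17]
z [ 0.339 -0.145 -0.93 ] x [-0.182 -0.979  0.086] az x -100.5 tilt 21.61
phi -2.5 r 0.6112 theta -98.1 lean radial 19.7 lat -7.4 lean in tool x,y: [  4.9 -21. ] az z -23.1 az y 171.4
```

Emit:
{"method": "apply_moves", "body": {"motion": [[0.1,0,0,0,0],[0.3,0,0,0,0],[0.5,0,0,0,0],[0.8,0,0,0,0],[0.8,0,0,0,0],[0.8,0,0,0,0]], "grip_force": 40}}

```text
time: 20.9
tool_pos: [0.6107, -0.0268, 0.0851]
orientation: [-0.633, 0.751, -0.168, 0.085]
ft_force: [-6.9, 3.9, 14.8]
gripper_width: 0.0488
```

```bash
python3 st.py; python3 - <<'E'
from go import *
# lift square to lane: uz direction
uz=np.array([-.4152,.0782,.9063]);p=info(q)[0]
a=path(q,[p+uz*.05,p+uz*.1,p+uz*.13],[0,0,0],v=.025)
E
```

```text
t 20.9 q [-0.516  0.689  0.499  2.064 -0.726  0.164 -1.207] p [ 0.6107 -0.0268  0.0851] w 0.0488 F [-6.88  3.91 14.78]
z [ 0.339 -0.144 -0.93 ] x [-0.183 -0.979  0.085] az x -100.6 tilt 21.63
phi -2.5 r 0.6112 theta -98.1 lean radial 19.8 lat -7.4 lean in tool x,y: [  4.9 -21. ] az z -23.1 az y 171.3
2 [-0.0104  0.002   0.0227] 0.0 q[-0.63  0.61  0.63  2.1  -0.68  0.24 -1.25] p[ 0.589 -0.022  0.13 ] lean[  4.9 -21. ] th-98 azx-101 phi-2
3 [-0.0069  0.0013  0.0151] 0.0 q[-0.77  0.54  0.79  2.13 -0.61  0.33 -1.3 ] p[ 0.568 -0.018  0.175] lean[  4.8 -21. ] th-99 azx-101 phi-2
2 [-0.0062  0.0012  0.0137] 0.0 q[-0.86  0.49  0.89  2.14 -0.56  0.39 -1.35] p[ 0.556 -0.016  0.202] lean[  4.8 -21.1] th-99 azx-101 phi-2
```

Emit:
{"method": "apply_moves", "body": {"motion": [[0.8,-0.004,0.001,0.009,0],[0.8,-0.005,0.001,0.011,0],[0.8,-0.006,0.001,0.013,0],[0.8,-0.006,0.001,0.013,0],[0.8,-0.006,0.001,0.014,0],[0.8,-0.006,0.001,0.014,0],[0.8,-0.006,0.001,0.014,0],[0.8,-0.006,0.001,0.014,0]]}}

```text
time: 21.7
tool_pos: [0.5647, -0.0191, 0.1871]
orientation: [-0.633, 0.751, -0.167, 0.084]
ft_force: [-0.1, 0.1, -1.4]
gripper_width: 0.0489
```

Emit:
{"method": "apply_moves", "body": {"motion": [[0.8,-0.008,0.001,0.013,0],[0.8,-0.008,0.001,0.013,0],[0.8,-0.008,0.001,0.012,0],[0.8,0,0,0,0],[0.8,0,0,0,0],[0.8,0,0,0,0]]}}

```text
time: 22.3
tool_pos: [0.5416, -0.016, 0.2239]
orientation: [-0.634, 0.751, -0.168, 0.084]
ft_force: [-0.2, 0.0, -1.7]
gripper_width: 0.0488
```

```bash
python3 st.py;python3 shot.py 4 245 130 205 110 114 150 3; python3 -c "
import cv2;a=cv2.imread('pics/v4.png');print(a.shape)"
```

```text
t 22.3 q [-0.955  0.457  0.997  2.15  -0.519  0.43  -1.374] p [ 0.5416 -0.016   0.2239] w 0.0488 F [-0.24  0.01 -1.73]
z [ 0.338 -0.145 -0.93 ] x [-0.183 -0.979  0.087] az x -100.6 tilt 21.59
phi -1.7 r 0.5418 theta -98.9 lean radial 19.6 lat -7.8 lean in tool x,y: [  5. -21.] az z -23.3 az y 171.3
(450, 684, 3)
```

View pics/v4.png

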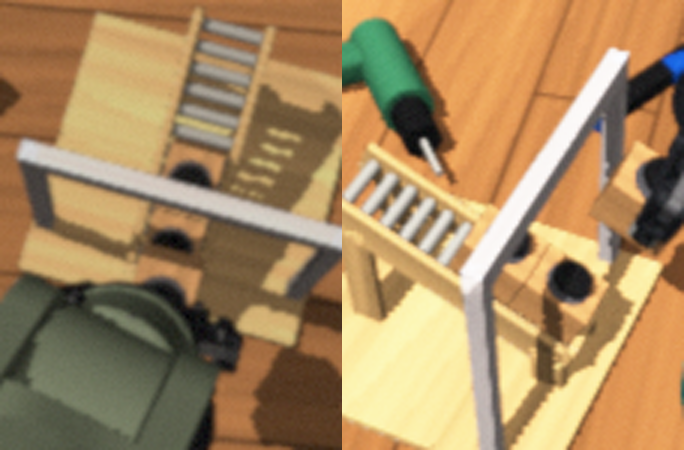

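v4: box0 hangs in the gripper (side crop (640,195)). Boxes 1 and 2 have rolled forward one place, with the front cap at (572,281) and three more rollers bare behind. Next I'll calibrate the IK simulation a bit and plan the levelling.

```bash
cat > cal.py <<'E'
import fast
from fast import *
tests=[([-1.055,.008,-.076,.97,.363,1.929,-2.21],[[-1,0,0,-.01,-.12]]*2+[[-1,0,0,.03,0]]*2+[[-1,0,0,.015,0],[-1,0,0,0,0]],[-1.685,.038,.626,1.012,.354,1.929,-2.377]),
([-1.213,-.001,-.053,1.051,.399,1.929,-2.251],[[-1,-.008,-.021,.02,-.149]]*5+[[-1,.018,.015,.019,0]]*4+[[-1,0,0,0,0]],[-1.055,.008,-.076,.97,.363,1.929,-2.21]),
([-.882,-.267,-.062,1.862,-.136,1.183,-.79],[[-1,0,.042,.016,0]]*5+[[-1,.004,-.021,.021,-.149]]*10,[-1.213,-.001,-.053,1.051,.399,1.929,-2.251]),
([-1.713,-.3,1.42,1.545,-.054,1.82,.856],[[-1,-.018,.041,-.004,-.149]]*10,[-.882,-.267,-.062,1.862,-.136,1.183,-.79]),
([-1.701,.421,.867,.943,-.112,1.929,-2.161],[[-1,.01,.02,.04,-.05]]+[[-1,.01,.02,.04,0]]*4,[-1.782,.419,.965,.554,-.086,1.929,-2.15]),
([-1.574,.514,.687,.937,-.115,1.929,-2.226],[[-1,0,0,.03,0]]*5,[-1.701,.421,.867,.943,-.112,1.929,-2.161])]
if __name__=="__main__":
  base=fast.step
  for w in(.1,.3,1.):
    for e in(.001,.01,.05):
        err=[]
        for q,rows,qe in tests:
            x=np.clip(q,LO,HI)
            for r in rows:x=base(x,r,w=w,e=e)
            err.append(abs(x-np.array(qe)).max())
        print(w,e,np.round(err,2))
E
python3 cal.py
cat > level.py <<'E'
from fast import *
from rig import r
from multiprocessing import Pool
YT=4.0
def cost(q):
    p,l,th,az,ph=info(q)
    return max(0,abs(l[0])-1)+max(0,abs(l[1]-YT)-1.5)+3*max(0,abs(q[2])-.4)
def roll(a):
    q,rows=a
    for r_ in rows:
        q=step(q,r_);p=info(q)[0]
        if p[2]<.36 or p[0]<.15 or np.hypot(p[0],p[1])<.3:return None
    return q
if __name__=="__main__":
    q0=np.clip(r.sense()["q"],LO,HI);rng=np.random.default_rng(1)
    beam=[(99,step(q0,[-1,0,0,0,0]),[])]
    up=np.array([0,0,.04])
    with Pool() as po:
        for d in range(7):
            cand=[]
            for c,q,h in beam:
                for _ in range(100 if d else 300):
                    v=rng.normal(size=3);v*=rng.choice([0,.02,.035])/np.linalg.norm(v);t=rng.choice([-.149,0,.149]);n=rng.choice([5,10])
                    if d==0: v=abs(v)*[-.1,0,1]+[0,0,.02];n=10
                    cand.append((q,[[-1,*v.round(3),t]]*n,h))
            f=roll if d else (lambda x:x)
            res=po.map(roll,[c[:2] for c in cand],chunksize=8) if d else [run(*c[:2]) for c in cand]
            new=[(cost(x)+.02*sum(map(len,c[2]+[c[1]])),x,c[2]+[c[1]]) for x,c in zip(res,cand) if x is not None]
            new=sorted(new+(beam if d else []),key=lambda t:t[0]);beam=[]
            for n in new:
                if all(np.linalg.norm(n[1]-b[1])>.2 for b in beam):beam.append(n)
                if len(beam)==24:break
            print(d,round(beam[0][0],2),show(beam[0][1]),flush=True)
    for b in beam[:2]:
        print(round(b[0],2));q=q0
        for m in b[2]:q=run(q,m);print("  ",len(m),[float(x) for x in m[0][1:]],show(q))
E
timeout 450 python3 level.py
```

```text
0.1 0.001 [0.24 0.67 0.13 0.25 0.22 0.17]
0.1 0.01 [0.72 0.57 0.3  0.3  0.34 0.2 ]
0.1 0.05 [0.71 0.26 0.46 1.09 0.26 0.2 ]
0.3 0.001 [0.62 0.83 0.26 0.25 0.21 0.07]
0.3 0.01 [0.56 0.24 0.1  0.26 0.14 0.16]
0.3 0.05 [0.7  0.34 0.26 0.37 0.24 0.11]
1.0 0.001 [0.33 0.72 0.26 0.25 0.25 0.06]
1.0 0.01 [0.13 0.09 0.27 0.26 0.24 0.11]
1.0 0.05 [0.62 0.36 0.27 0.33 0.26 0.08]
0 28.42 q[-0.86  0.78  1.42  1.46 -0.47  1.56 -2.52] p[ 0.559 -0.044  0.41 ] lean[ 10.6 -13.1] th-171 azx-175 phi-4
1 8.27 q[ 0.03  0.86  1.42  0.86 -0.88  1.93 -2.52] p[ 0.595 -0.36   0.516] lean[ 2.1 -1.2] th-168 azx160 phi-31
2 3.33 q[ 0.1   0.92  1.34  0.81 -1.01  1.93 -2.52] p[ 0.637 -0.363  0.476] lean[0.9 5. ] th-167 azx164 phi-30
3 0.64 q[ 0.32  0.58  0.33  0.68 -0.22  1.93 -2.52] p[ 0.587 -0.334  0.586] lean[0.7 2.5] th-145 azx-175 phi-30
4 0.64 q[ 0.32  0.58  0.33  0.68 -0.22  1.93 -2.52] p[ 0.587 -0.334  0.586] lean[0.7 2.5] th-145 azx-175 phi-30
5 0.64 q[ 0.32  0.58  0.33  0.68 -0.22  1.93 -2.52] p[ 0.587 -0.334  0.586] lean[0.7 2.5] th-145 azx-175 phi-30
6 0.64 q[ 0.32  0.58  0.33  0.68 -0.22  1.93 -2.52] 
[... 624 characters left out ...]
.7
   10 [0.0, 0.0, 0.02, -0.149] q[-0.86  0.78  1.42  1.46 -0.47  1.56 -2.52] p[ 0.559 -0.044  0.41 ] lean[ 10.6 -13.1] th-171 azx-175 phi-4
   10 [0.005, -0.007, 0.018, -0.149] q[-0.22  0.75  1.42  1.2  -0.77  1.93 -2.52] p[ 0.53  -0.245  0.494] lean[8.2 7.2] th-175 azx160 phi-25
   5 [0.014, -0.003, 0.032, 0.149] q[ 0.08  0.53  0.58  0.89 -0.32  1.93 -2.52] p[ 0.563 -0.254  0.561] lean[6.1 6.1] th-150 azx-175 phi-24
   5 [0.007, -0.017, 0.009, 0.0] q[ 0.32  0.58  0.33  0.68 -0.22  1.93 -2.52] p[ 0.587 -0.334  0.586] lean[0.7 2.5] th-145 azx-175 phi-30
   5 [-0.005, 0.02, -0.028, 0.149] q[ 0.21  0.4   0.14  1.29 -0.06  1.5  -1.96] p[ 0.562 -0.234  0.446] lean[0.8 2.5] th-109 azx-132 phi-23
```

```bash
sed -i 's/w=.3,e=.01/w=1.0,e=.01/' fast.py; timeout 500 python3 level.py; python3 - <<'E'
from fast import *
from rig import r
q=np.clip(r.sense()["q"],LO,HI)
a=run(q,[[-1,0,-.0,.025,.0]]*6);print(show(a))
for dx,dy,dz in((0,-.0,0),(.0,-.015,0),(-.003,-.02,.005),(.01,-.015,.0)):
    b=a
    for i in range(22):
        b=step(b,[-1,dx,dy,dz,.149])
        if i in(10,21):print((dx,dy,dz),i,show(b))
E
```

```text
0 28.47 q[-0.44  0.21  0.68  1.71 -0.53  1.21  0.15] p[ 0.54  -0.015  0.423] lean[  5.  -20.9] th-14 azx-15 phi-2
1 9.65 q[ 0.18  0.36 -0.13  0.76 -0.08  1.93  0.99] p[ 0.585 -0.083  0.689] lean[9.1 1.3] th64 azx56 phi-8
2 6.36 q[ 0.32  0.54  0.18  0.72 -0.14  1.93  1.8 ] p[ 0.587 -0.295  0.594] lean[ 2.6 -1.7] th105 azx78 phi-27
3 1.05 q[ 0.21  0.6   0.35  0.6  -0.24  1.93  1.77] p[ 0.638 -0.266  0.613] lean[1.4 2.6] th101 azx78 phi-23
4 0.7 q[ 0.5   0.76  0.15  0.4  -0.16  1.93  1.91] p[ 0.635 -0.427  0.566] lean[0.9 4.2] th112 azx78 phi-34
5 0.7 q[ 0.46  0.63  0.23  0.54 -0.22  1.93  2.52] p[ 0.595 -0.39   0.604] lean[-0.2  4.7] th146 azx112 phi-33
6 0.7 q[ 0.46  0.63  0.23  0.54 -0.22  1.93  2.52] p[ 0.595 -0.39   0.604] lean[-0.2  4.7] th146 azx112 phi-33
0.7
   10 [0.0, 0.0, 0.02, 0.149] q[-0.44  0.21  0.68  1.71 -0.53  1.21  0.15] p[ 0.54  -0.015  0.423] lean[  5.  -20.9] th-14 azx-15 phi-2
   10 [0.001, -0.035, 0.005, 0.149] q[ 0.46  0.6   0.01  0.92 -0.12  1.92  1.47] p[ 0.548 -0.3    0.48 ] lean[  4.8 -17.6] th87 azx58 phi-29
   5 [0.017, -0.007, 0.007, 0.149] q[ 0.32  0.54
[... 1468 characters left out ...]
 0.54  -0.167  0.373] lean[  4.9 -20.5] th3 azx-14 phi-17
(0.0, -0.015, 0) 21 q[ 0.24  0.71  0.43  1.08 -0.2   1.77  2.04] p[ 0.539 -0.331  0.373] lean[  4.9 -20.5] th111 azx80 phi-32
(-0.003, -0.02, 0.005) 10 q[-0.12  0.36  0.87  1.6  -0.64  1.43  0.58] p[ 0.509 -0.213  0.422] lean[  4.9 -20.3] th6 azx-16 phi-23
(-0.003, -0.02, 0.005) 21 q[ 0.47  0.6   0.28  0.94 -0.16  1.93  1.82] p[ 0.482 -0.391  0.482] lean[  4.2 -17.1] th103 azx64 phi-39
(0.01, -0.015, 0.0) 10 q[-0.04  0.54  0.62  1.41 -0.69  1.35  0.46] p[ 0.641 -0.166  0.372] lean[  5.  -20.5] th0 azx-14 phi-15
(0.01, -0.015, 0.0) 21 q[ 0.36  0.9  -0.07  0.43 -0.13  1.92  1.24] p[ 0.739 -0.268  0.444] lean[ 7.9 -8.6] th75 azx55 phi-20
```

Emit:
{"method": "apply_moves", "body": {"motion": [[0.8,0,0,0.025,0],[0.8,0,0,0.025,0],[0.8,0,0,0.025,0],[0.8,0,0,0.025,0],[0.8,0,0,0.025,0],[0.8,0,0,0.025,0],[0.8,0,-0.015,0,0.149],[0.8,0,-0.015,0,0.149],[0.8,0,-0.015,0,0.149],[0.8,0,-0.015,0,0.149]]}}

```text
time: 23.4
tool_pos: [0.5412, -0.0704, 0.3742]
orientation: [0.81, -0.556, 0.138, -0.125]
ft_force: [0.3, 1.0, -2.6]
gripper_width: 0.0485
```

Emit:
{"method": "apply_moves", "body": {"motion": [[0.8,0,-0.015,0,0.149],[0.8,0,-0.015,0,0.149],[0.8,0,-0.015,0,0.149],[0.8,0,-0.015,0,0.149],[0.8,0,-0.015,0,0.149],[0.8,0,-0.015,0,0.149],[0.8,0,-0.015,0,0.149],[0.8,0,-0.015,0,0.149],[0.8,0,-0.015,0,0.149],[0.8,0,-0.015,0,0.149]]}}

```text
time: 24.4
tool_pos: [0.5408, -0.2121, 0.3728]
orientation: [0.978, 0.096, 0.025, -0.181]
ft_force: [-0.3, 0.3, -1.9]
gripper_width: 0.0484
```

Emit:
{"method": "apply_moves", "body": {"motion": [[0.8,0,-0.015,0,0.149],[0.8,0,-0.015,0,0.149],[0.8,0,-0.015,0,0.149],[0.8,0,-0.015,0,0.149],[0.8,0,-0.015,0,0.149],[0.8,0,-0.015,0,0.149],[0.8,0,0,0,0.149],[0.8,0,0,0,0.149],[0.8,0,0,0,0]]}}

```text
time: 25.3
tool_pos: [0.5418, -0.2999, 0.3726]
orientation: [0.756, 0.628, -0.08, -0.165]
ft_force: [-0.2, 0.4, -1.8]
gripper_width: 0.0487
```

```bash
python3 st.py; python3 - <<'E'
from fast import *
from rig import r
q=np.clip(r.sense()["q"],LO,HI)
for v in((0,0,.02),(.01,-.006,.02),(.017,-.01,.01),(.0,.0,.03),(.017,.0,.01),(.017,-.01,.0)):
    a=q
    for i in range(16):
        a=step(a,[-1,*v,0]);
        if i%3==2:print(v,i+1,show(a))
E
```

```text
t 25.3 q [ 0.205  0.672  0.412  1.128 -0.2    1.753  1.969] p [ 0.5418 -0.2999  0.3726] w 0.0487 F [-0.17  0.36 -1.79]
z [-0.328  0.149 -0.933] x [0.198 0.976 0.086] az x 78.6 tilt 21.1
phi -29.0 r 0.6193 theta 107.5 lean radial -20.6 lat -1.6 lean in tool x,y: [  5.  -20.5] az z 155.6 az y -9.6
(0, 0, 0.02) 3 q[ 0.21  0.66  0.42  1.01 -0.2   1.88  1.96] p[ 0.541 -0.299  0.433] lean[  5.  -20.5] th107 azx79 phi-29
(0, 0, 0.02) 6 q[ 0.2   0.58  0.41  0.93 -0.18  1.93  1.93] p[ 0.543 -0.29   0.507] lean[  3.  -14.9] th107 azx79 phi-28
(0, 0, 0.02) 9 q[ 0.21  0.43  0.24  0.86 -0.05  1.93  1.83] p[ 0.542 -0.261  0.61 ] lean[-1.7 -4.5] th107 azx81 phi-26
(0, 0, 0.02) 12 q[ 0.05  0.35  0.41  0.81 -0.07  1.93  1.82] p[ 0.533 -0.232  0.684] lean[-5.3  3.1] th105 azx81 phi-24
(0, 0, 0.02) 15 q[-0.15  0.27  0.58  0.76 -0.05  1.93  1.8 ] p[ 0.517 -0.197  0.757] lean[-8.9 10.8] th102 azx81 phi-21
(0.01, -0.006, 0.02) 3 q[ 0.31  0.7   0.25  0.89 -0.13  1.92  1.9 ] p[ 0.57  -0.314  0.431] lean[  4.6 -19.7] th108 azx79 phi-29
(0.01, -0.006, 0.02) 6 q[ 0.22  0.64  0.42  0.78 -0.21  1.93  1.92] p[ 0.
[... 2264 characters left out ...]
.67] p[ 0.672 -0.282  0.539] lean[ 2.3 -2.3] th99 azx76 phi-23
(0.017, -0.01, 0.0) 3 q[ 0.26  0.8   0.4   0.89 -0.23  1.86  1.96] p[ 0.592 -0.329  0.373] lean[  5.  -20.5] th108 azx79 phi-29
(0.017, -0.01, 0.0) 6 q[ 0.29  0.87  0.4   0.69 -0.26  1.92  1.95] p[ 0.633 -0.346  0.389] lean[  3.8 -17.5] th108 azx79 phi-29
(0.017, -0.01, 0.0) 9 q[ 0.33  0.87  0.23  0.53 -0.13  1.93  1.88] p[ 0.677 -0.349  0.433] lean[  0.5 -10.4] th109 azx81 phi-27
(0.017, -0.01, 0.0) 12 q[ 0.29  0.9   0.4   0.43 -0.27  1.93  1.9 ] p[ 0.702 -0.353  0.461] lean[-1.1 -5.4] th108 azx81 phi-27
(0.017, -0.01, 0.0) 15 q[ 0.32  0.94  0.34  0.34 -0.24  1.93  1.87] p[ 0.723 -0.362  0.458] lean[-1.9 -3.2] th108 azx81 phi-27
```

Emit:
{"method": "apply_moves", "body": {"motion": [[0.8,0.01,-0.006,0.02,-0.05],[0.8,0.01,-0.006,0.02,-0.05],[0.8,0.01,-0.006,0.02,0],[0.8,0.01,-0.006,0.02,0],[0.8,0.01,-0.006,0.02,0],[0.8,0.01,-0.006,0.02,0],[0.8,0,0,0,0]]}}

```text
time: 26.0
tool_pos: [0.5736, -0.3209, 0.4534]
orientation: [0.792, 0.59, -0.061, -0.144]
ft_force: [-0.5, 0.3, -2.0]
gripper_width: 0.0486
```

```bash
python3 st.py; cat > try.py <<'E'
from fast import *
from rig import r
q=np.clip(r.sense()["q"],LO,HI)
for t in(-.05,0,.05):
  for v in((0,0,.02),(.01,-.006,.02),(.017,-.01,.01),(.017,.0,.01)):
    a=step(q,[-1,*v,t])
    for i in range(8):
        a=step(a,[-1,*v,0])
        l=info(a)[1]
        if abs(l[1]-4)<4:print(t,v,i+2,show(a))
E
python3 try.py
```

```text
t 26.0 q [ 0.345  0.688  0.218  0.847 -0.145  1.932  1.787] p [ 0.5736 -0.3209  0.4534] w 0.0486 F [-0.51  0.34 -2.03]
z [-0.267  0.156 -0.951] x [0.295 0.953 0.074] az x 72.8 tilt 18.0
phi -29.2 r 0.6573 theta 102.0 lean radial -17.7 lat 0.3 lean in tool x,y: [  4.2 -17.5] az z 149.6 az y -15.9
-0.05 (0, 0, 0.02) 7 q[ 0.24  0.47  0.31  0.73 -0.17  1.93  1.7 ] p[ 0.567 -0.282  0.642] lean[0.5 2. ] th98 azx71 phi-26
-0.05 (0, 0, 0.02) 8 q[ 0.3   0.45  0.15  0.72 -0.08  1.93  1.65] p[ 0.565 -0.279  0.653] lean[0.4 3.1] th97 azx71 phi-26
-0.05 (0, 0, 0.02) 9 q[ 0.22  0.43  0.31  0.7  -0.16  1.93  1.68] p[ 0.562 -0.273  0.675] lean[0.2 5.5] th97 azx71 phi-26
-0.05 (0.01, -0.006, 0.02) 6 q[ 0.29  0.56  0.27  0.65 -0.18  1.93  1.69] p[ 0.602 -0.307  0.611] lean[1. 1.] th98 azx71 phi-27
-0.05 (0.01, -0.006, 0.02) 7 q[ 0.35  0.55  0.11  0.63 -0.08  1.93  1.65] p[ 0.602 -0.306  0.618] lean[0.8 1.9] th98 azx71 phi-27
-0.05 (0.01, -0.006, 0.02) 8 q[ 0.3   0.55  0.27  0.61 -0.19  1.93  1.67] p[ 0.602 -0.306  0.636] lean[1.3 4.1] th97 azx70 phi-27
-0.05 (0.01, -0.006, 0.02) 9 q[ 0.35  0.53  0.11 
[... 812 characters left out ...]
 0.606] lean[-0.7  0. ] th102 azx76 phi-27
0.05 (0.01, -0.006, 0.02) 7 q[ 0.23  0.55  0.38  0.63 -0.22  1.93  1.78] p[ 0.602 -0.298  0.635] lean[-0.7  3.4] th101 azx75 phi-26
0.05 (0.017, -0.01, 0.01) 7 q[ 0.26  0.64  0.38  0.6  -0.23  1.93  1.8 ] p[ 0.627 -0.316  0.586] lean[-0.4  0. ] th102 azx75 phi-27
0.05 (0.017, -0.01, 0.01) 8 q[ 0.3   0.62  0.22  0.53 -0.12  1.93  1.75] p[ 0.639 -0.312  0.617] lean[-1.9  4. ] th102 azx76 phi-26
0.05 (0.017, -0.01, 0.01) 9 q[ 0.25  0.63  0.38  0.49 -0.24  1.93  1.77] p[ 0.643 -0.311  0.638] lean[-2.   6.7] th101 azx75 phi-26
0.05 (0.017, 0.0, 0.01) 9 q[ 0.2   0.63  0.38  0.57 -0.23  1.93  1.76] p[ 0.645 -0.283  0.606] lean[-1.   2.3] th100 azx76 phi-24
```

Emit:
{"method": "apply_moves", "body": {"motion": [[0.8,0.01,-0.006,0.02,-0.03],[0.8,0.01,-0.006,0.02,0],[0.8,0.01,-0.006,0.02,0],[0.8,0.01,-0.006,0.02,0],[0.8,0.01,-0.006,0.02,0],[0.8,0,0,0,0]]}}

```text
time: 26.6
tool_pos: [0.5839, -0.3274, 0.4934]
orientation: [0.805, 0.583, -0.04, -0.104]
ft_force: [-0.1, -0.0, -1.2]
gripper_width: 0.0486
```

```bash
python3 st.py; python3 try.py
```

```text
t 26.6 q [ 0.351  0.659  0.218  0.784 -0.152  1.933  1.754] p [ 0.5839 -0.3274  0.4934] w 0.0486 F [-0.15 -0.04 -1.22]
z [-0.186  0.122 -0.975] x [0.318 0.946 0.058] az x 71.4 tilt 12.82
phi -29.3 r 0.6695 theta 100.7 lean radial -12.7 lat 0.9 lean in tool x,y: [  3.3 -12.4] az z 146.7 az y -17.9
-0.05 (0, 0, 0.02) 7 q[ 0.22  0.51  0.39  0.71 -0.2   1.93  1.73] p[ 0.576 -0.293  0.629] lean[-0.1  1.1] th98 azx71 phi-27
-0.05 (0, 0, 0.02) 8 q[ 0.27  0.46  0.22  0.67 -0.09  1.93  1.67] p[ 0.575 -0.282  0.664] lean[-1.1  4.9] th98 azx72 phi-26
-0.05 (0, 0, 0.02) 9 q[ 0.19  0.45  0.39  0.66 -0.18  1.93  1.7 ] p[ 0.572 -0.275  0.688] lean[-1.3  7.4] th97 azx71 phi-26
-0.05 (0.01, -0.006, 0.02) 6 q[ 0.29  0.55  0.22  0.62 -0.11  1.93  1.71] p[ 0.607 -0.303  0.625] lean[-1.   2.6] th100 azx73 phi-27
-0.05 (0.01, -0.006, 0.02) 7 q[ 0.24  0.55  0.39  0.59 -0.22  1.93  1.73] p[ 0.607 -0.3    0.653] lean[-0.8  5.9] th98 azx72 phi-26
-0.05 (0.017, -0.01, 0.01) 6 q[ 0.31  0.63  0.22  0.56 -0.12  1.93  1.71] p[ 0.634 -0.317  0.596] lean[-1.   1.7] th100 azx73 phi-27
-0.05 (0.017, -0.01, 0.01) 7 q[ 
[... 2314 characters left out ...]
] p[ 0.638 -0.325  0.617] lean[-0.5  4.7] th100 azx73 phi-27
0.05 (0.017, -0.01, 0.01) 8 q[ 0.33  0.63  0.19  0.47 -0.13  1.93  1.7 ] p[ 0.644 -0.323  0.63 ] lean[-1.   6.5] th100 azx73 phi-27
0.05 (0.017, 0.0, 0.01) 6 q[ 0.32  0.62  0.15  0.58 -0.11  1.93  1.67] p[ 0.635 -0.302  0.591] lean[0.6 1. ] th98 azx73 phi-25
0.05 (0.017, 0.0, 0.01) 7 q[ 0.26  0.62  0.32  0.55 -0.22  1.93  1.7 ] p[ 0.641 -0.299  0.612] lean[0.6 3.5] th98 azx73 phi-25
0.05 (0.017, 0.0, 0.01) 8 q[ 0.31  0.61  0.15  0.52 -0.11  1.93  1.65] p[ 0.646 -0.296  0.622] lean[0.3 4.9] th97 azx73 phi-25
0.05 (0.017, 0.0, 0.01) 9 q[ 0.26  0.62  0.32  0.49 -0.23  1.93  1.68] p[ 0.65  -0.293  0.638] lean[0.4 7. ] th97 azx72 phi-24
```

Emit:
{"method": "apply_moves", "body": {"motion": [[0.8,0.01,-0.006,0.025,0],[0.8,0.01,-0.006,0.025,0],[0.8,0.01,-0.006,0.025,0],[0.8,0.01,-0.006,0.025,0],[0.8,0.01,-0.006,0.025,0],[0.8,0.01,-0.006,0.025,0],[0.8,0.01,-0.006,0.025,0],[0.8,0,0,0,0]]}}

```text
time: 27.4
tool_pos: [0.5914, -0.3328, 0.5653]
orientation: [0.81, 0.585, -0.008, -0.037]
ft_force: [-0.8, 0.0, -2.9]
gripper_width: 0.0483
```

```bash
python3 st.py
```

```text
t 27.4 q [ 0.341  0.604  0.252  0.691 -0.167  1.933  1.753] p [ 0.5914 -0.3328  0.5653] w 0.0483 F [-0.82  0.02 -2.89]
z [-0.056  0.051 -0.997] x [0.315 0.949 0.031] az x 71.6 tilt 4.33
phi -29.4 r 0.6786 theta 101.0 lean radial -4.2 lat 1.0 lean in tool x,y: [ 1.8 -4. ] az z 137.7 az y -18.3
```

Emit:
{"method": "apply_moves", "body": {"motion": [[0.8,0.01,-0.006,0.025,0],[0.8,0.01,-0.006,0.025,0],[0.8,0.01,-0.006,0.025,0],[0.8,0.01,-0.006,0.025,0],[0.8,0.01,-0.006,0.025,0],[0.8,0,0,0,0]]}}

```text
time: 28.0
tool_pos: [0.5986, -0.3376, 0.6134]
orientation: [0.811, 0.585, 0.015, 0.011]
ft_force: [0.1, 0.2, -1.4]
gripper_width: 0.0487
```

```bash
python3 st.py; python3 - <<'E'
from go import *
path(q,[np.array([.53,-.32,.4]),np.array([.4865,-.293,.15]),np.array([.4865,-.293,.06])],[.41,0,0],v=.04)
E
```

```text
t 28.0 q [ 0.337  0.583  0.28   0.607 -0.185  1.933  1.752] p [ 0.5986 -0.3376  0.6134] w 0.0487 F [ 0.11  0.18 -1.44]
z [ 0.037 -0.001 -0.999] x [0.315 0.949 0.011] az x 71.6 tilt 2.13
phi -29.4 r 0.6872 theta 101.1 lean radial 1.9 lat 1.0 lean in tool x,y: [0.6 2. ] az z -0.9 az y -18.4
6 [-0.0115  0.0028 -0.0356] 0.0683 q[ 0.35  0.39  0.17  1.4  -0.1   1.33  2.18] p[ 0.533 -0.321  0.406] lean[0.6 2.2] th126 azx95 phi-31
7 [-0.0066  0.004  -0.0366] 0.0 q[ 0.37  0.54  0.12  1.86 -0.14  0.72  2.22] p[ 0.487 -0.293  0.15 ] lean[0.6 2.2] th126 azx95 phi-31
3 [-0.      0.     -0.0301] 0.0 q[ 0.4   0.68  0.08  1.9  -0.16  0.54  2.25] p[ 0.487 -0.293  0.06 ] lean[0.6 2.2] th126 azx95 phi-31
```

Emit:
{"method": "apply_moves", "body": {"motion": [[0.8,-0.011,0.003,-0.035,0.069],[0.8,-0.011,0.003,-0.035,0.068],[0.8,-0.011,0.003,-0.035,0.068],[0.8,-0.011,0.003,-0.035,0.068],[0.8,-0.011,0.003,-0.035,0.068],[0.8,-0.011,0.003,-0.035,0.068],[0.8,-0.007,0.004,-0.035,0],[0.8,-0.007,0.004,-0.035,0],[0.8,-0.007,0.004,-0.035,0],[0.8,-0.007,0.004,-0.035,0]]}}

```text
time: 29.0
tool_pos: [0.506, -0.3038, 0.2654]
orientation: [0.679, 0.734, 0.016, 0.006]
ft_force: [1.1, -0.3, -2.5]
gripper_width: 0.0482
```

Emit:
{"method": "apply_moves", "body": {"motion": [[0.8,-0.005,0.004,-0.035,0],[0.8,-0.004,0.004,-0.035,0],[0.8,0,0,-0.034,0],[0.8,0,0,-0.02,0],[0.8,0,0,0,0]]}}

```text
time: 29.5
tool_pos: [0.4963, -0.2953, 0.1402]
orientation: [0.679, 0.734, 0.015, 0.004]
ft_force: [0.4, 1.1, -0.9]
gripper_width: 0.0488
```

```bash
python3 st.py;python3 shot.py 5 355 235 305 130 80 100 5
```

```text
t 29.5 q [ 0.36   0.574  0.125  1.835 -0.143  0.725  2.221] p [ 0.4963 -0.2953  0.1402] w 0.0488 F [ 0.45  1.11 -0.85]
z [ 0.027  0.017 -0.999] x [-0.079  0.997  0.015] az x 94.5 tilt 1.82
phi -30.8 r 0.5775 theta 125.3 lean radial 0.8 lat 1.6 lean in tool x,y: [0.8 1.6] az z 32.0 az y 4.5
```

View pics/v5.png

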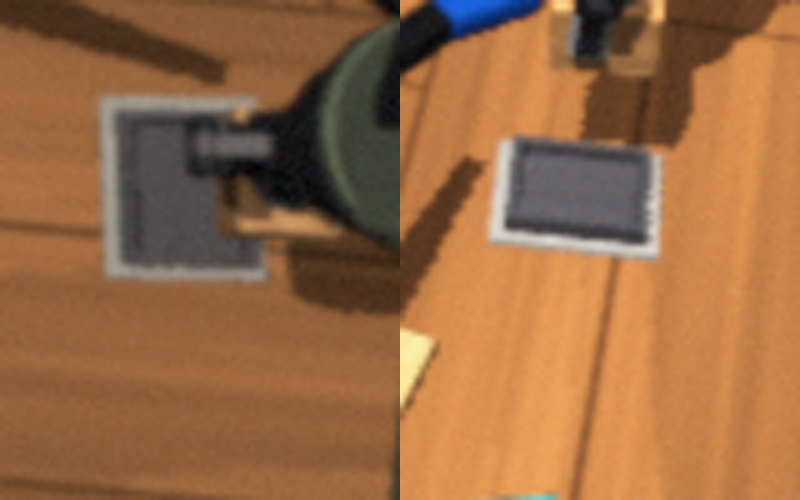

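v5: box0 hangs level just above the nest (side crop: bottom edge (553,65)–(655,75), parallel to the nest). I'll check the offset numerically.

```bash
python3 - <<'E'
from h import *
s=load("side",5);z=.1163
a=onz(s,(335.6,143),z);b=onz(s,(356,145),z);print(a,b,"mid",(a+b)/2,"len",np.linalg.norm(a-b))
az=np.radians(94.5);jx=np.array([np.cos(az),np.sin(az)]);bx=np.array([np.cos(az+np.pi/2),np.sin(az+np.pi/2)])
c=np.array([.4963,-.2953])+.0089*bx;print("pred centre",c,"pred mid of +y bottom edge",c+jx*.024)
t=load("top",5)
for zz in(.004,): print([onz(t,(355+u/5,235+v/5),zz).round(4).tolist() for u,v in((100,98),(258,97),(266,282),(107,280))])
E
```

```text
[ 0.50826457 -0.27264582  0.1163    ] [ 0.45188874 -0.27743824  0.1163    ] mid [ 0.48007665 -0.27504203  0.1163    ] len 0.056579162283485515
pred centre [ 0.48742744 -0.29599829] pred mid of +y bottom edge [ 0.48554442 -0.27207227]
[[0.5327, -0.2453, 0.004], [0.5415, -0.334, 0.004], [0.4398, -0.341, 0.004], [0.4327, -0.2535, 0.004]]
```

Emit:
{"method": "apply_moves", "body": {"motion": [[0.8,0.001,0.003,-0.025,0],[0.8,0,0,-0.025,0],[0.8,0,0,-0.02,0],[0.8,0,0,-0.015,0],[0.8,0,0,-0.008,0],[0.8,0,0,-0.005,0],[0.8,0,0,0,0]]}}

```text
time: 30.3
tool_pos: [0.4988, -0.2933, 0.045]
orientation: [0.679, 0.734, 0.016, 0.007]
ft_force: [0.2, 0.1, -0.7]
gripper_width: 0.0484
```

Emit:
{"method": "apply_moves", "body": {"motion": [[0.8,0,0,-0.003,0],[0.8,0,0,-0.002,0],[0.8,0,0,0,0]]}}

```text
time: 30.6
tool_pos: [0.4988, -0.2932, 0.0399]
orientation: [0.679, 0.734, 0.016, 0.007]
ft_force: [-0.3, 0.9, -1.8]
gripper_width: 0.0487
```

```bash
python3 st.py
```

```text
t 30.6 q [ 0.383  0.73   0.086  1.875 -0.17   0.522  2.242] p [ 0.4988 -0.2932  0.0399] w 0.0487 F [-0.34  0.94 -1.76]
z [ 0.031  0.015 -0.999] x [-0.078  0.997  0.012] az x 94.5 tilt 1.99
phi -30.5 r 0.5786 theta 124.9 lean radial 1.1 lat 1.6 lean in tool x,y: [0.7 1.9] az z 24.9 az y 4.5
```

Emit:
{"method": "apply_moves", "body": {"motion": [[0.8,-0.002,0,-0.002,0],[0.8,0,0,-0.002,0],[0.8,0,0,-0.001,0],[0.8,0,0,0,0]]}}

```text
time: 31.0
tool_pos: [0.4966, -0.2931, 0.0346]
orientation: [0.679, 0.734, 0.016, 0.006]
ft_force: [-0.3, 0.3, -1.9]
gripper_width: 0.0487
```

Emit:
{"method": "apply_moves", "body": {"motion": [[0.8,0,0,-0.002,0],[0.8,0,0,-0.001,0],[0.8,0,0,0,0]]}}

```text
time: 31.3
tool_pos: [0.4969, -0.2933, 0.032]
orientation: [0.679, 0.734, 0.016, 0.007]
ft_force: [-0.4, 0.7, 4.8]
gripper_width: 0.0475
```

Emit:
{"method": "apply_moves", "body": {"motion": [[0.8,0,0,-0.001,0],[0.8,0,0,-0.001,0],[0.8,0,0,0,0]]}}

```text
time: 31.6
tool_pos: [0.4969, -0.2939, 0.0309]
orientation: [0.679, 0.734, 0.016, 0.007]
ft_force: [-6.7, 1.0, 20.5]
gripper_width: 0.0479
```

Emit:
{"method": "apply_moves", "body": {"motion": [[0.8,0,0,0.001,0],[0.1,0,0,0,0],[-0.2,0,0,0,0],[-0.5,0,0,0,0],[-0.6,0,0,0,0],[-0.6,0,0,0,0]]}}

```text
time: 32.2
tool_pos: [0.4967, -0.2931, 0.0307]
orientation: [0.679, 0.734, 0.016, 0.006]
ft_force: [-0.3, -1.4, -0.2]
gripper_width: 0.0681
```

Emit:
{"method": "apply_moves", "body": {"motion": [[-0.6,0,0,0.01,0],[-0.6,0,0,0.02,0],[-0.6,0,0,0.03,0],[-0.6,0,0,0.03,0],[-0.6,0,0,0.04,0],[-0.6,0,0,0.04,0],[-0.6,0,0,0.04,0]]}}

```text
time: 32.9
tool_pos: [0.4963, -0.2931, 0.2433]
orientation: [0.679, 0.734, 0.016, 0.007]
ft_force: [0.1, -0.2, 0.2]
gripper_width: 0.0679
```

Emit:
{"method": "apply_moves", "body": {"motion": [[-1,-0.02,0.045,0.01,0],[-1,-0.01,0.045,0.01,0],[-1,-0.01,0.045,0,0],[-1,0,0.045,0,0],[-1,0,0.045,0,0],[-1,0,0.045,0,0],[-1,0,0.045,0,0],[-1,0,0.045,0,0]]}}

```text
time: 33.7
tool_pos: [0.4563, 0.0683, 0.2616]
orientation: [0.679, 0.734, 0.016, 0.007]
ft_force: [0.7, -0.6, -0.8]
gripper_width: 0.0854
```

```bash
python3 st.py;python3 - <<'E'
from rig import camera
from h import *
for n in("side","top"): pickle.dump(camera(n),open(f"pics/{n}6.pkl","wb"))
t,s=load("top",6),load("side",6)
m=np.zeros((600,800,3),np.uint8)
m[:300,:400]=crop(t,360,240,80,60,5);m[:300,400:]=crop(s,300,135,80,60,5)
m[300:,:400]=crop(t,150,240,80,60,5);m[300:,400:]=crop(s,295,340,80,60,5)
cv2.imwrite("pics/v6.png",m)
E
```

```text
t 33.7 q [-2.710e-01  2.190e-01 -2.000e-03  2.015e+00 -7.000e-03  8.720e-01
  1.380e+00] p [0.4563 0.0683 0.2616] w 0.0854 F [ 0.65 -0.65 -0.84]
z [ 0.032  0.015 -0.999] x [-0.078  0.997  0.012] az x 94.5 tilt 2.04
phi 8.5 r 0.4614 theta 86.0 lean radial 2.0 lat 0.6 lean in tool x,y: [0.7 1.9] az z 24.6 az y 4.5
```

View pics/v6.png

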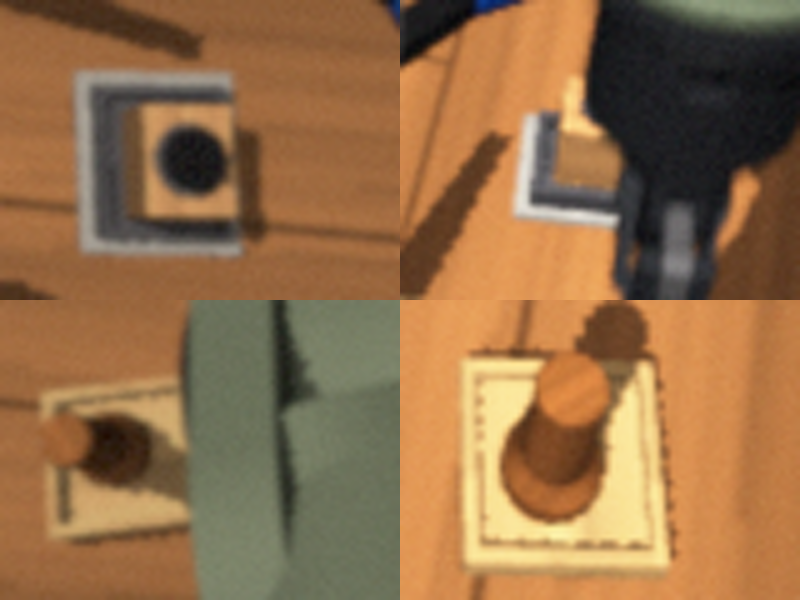

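v6: box0 sits in the nest with its cap still proud (top crop (191,160)). The pusher stands in its tray (top at (67,440), foot at (118,448)).

```bash
python3 - <<'E'
from h import *
t=load("top",6);s=load("side",6)
print("cap",onz(t,(360+191/5,240+160/5),.0635),"box top corners",[onz(t,(360+u/5,240+v/5),.053).round(4).tolist() for u,v in((143,105),(237,103),(238,217),(143,217))])
print("push",onz(t,(150+67/5,240+140/5),.106),onz(s,(295+173/5,340+88/5),.106))
print("foot side",onz(s,(295+152/5,340+170/5),.016), "foot top",onz(t,(150+118/5,240+150/5),.02))
E
```

```text
cap [ 0.48558816 -0.29419091  0.0635    ] box top corners [[0.5132, -0.2708, 0.053], [0.5189, -0.321, 0.053], [0.4589, -0.323, 0.053], [0.4542, -0.2729, 0.053]]
push [0.43706522 0.30986766 0.106     ] [0.43477637 0.31404292 0.106     ]
foot side [0.43426925 0.31519216 0.016     ] foot top [0.43705124 0.30746964 0.02      ]
```

Emit:
{"method": "apply_moves", "body": {"motion": [[-1,-0.003,0.04,-0.005,0],[-1,-0.003,0.04,-0.005,0],[-1,-0.003,0.04,-0.01,0],[-1,-0.003,0.04,-0.01,0],[-1,-0.003,0.04,-0.01,0],[-1,-0.003,0.04,-0.01,0],[-1,-0.002,0.002,-0.01,0],[-1,0,0,0,0]]}}

```text
time: 34.6
tool_pos: [0.4359, 0.3087, 0.2]
orientation: [0.678, 0.735, 0.015, 0.006]
ft_force: [-0.6, -0.6, 0.2]
gripper_width: 0.0854
```

Emit:
{"method": "apply_moves", "body": {"motion": [[-1,0,0.001,-0.03,0],[-1,0,0,-0.03,0],[-1,0,0,-0.03,0],[-1,0,0,-0.02,0],[-1,0,0,-0.007,0],[-1,0,0,0,0]]}}

```text
time: 35.2
tool_pos: [0.4371, 0.3086, 0.084]
orientation: [0.679, 0.734, 0.016, 0.007]
ft_force: [0.2, -0.4, 0.1]
gripper_width: 0.0855
```

Emit:
{"method": "apply_moves", "body": {"motion": [[-0.3,0,0,0,0],[0.1,0,0,0,0],[0.4,0,0,0,0],[0.7,0,0,0,0],[1,0,0,0,0],[1,0,0,0,0],[1,0,0,0,0],[1,0,0,0,0]], "grip_force": 60}}

```text
time: 36.0
tool_pos: [0.4372, 0.3097, 0.0843]
orientation: [0.679, 0.734, 0.016, 0.007]
ft_force: [-0.2, -1.0, 7.9]
gripper_width: 0.0265
```

```bash
python3 st.py
```

```text
t 36.0 q [-0.677  0.598 -0.076  1.982  0.105  0.531  0.82 ] p [0.4372 0.3097 0.0843] w 0.0265 F [-0.25 -1.04  7.89]
z [ 0.032  0.015 -0.999] x [-0.078  0.997  0.012] az x 94.5 tilt 2.03
phi 35.3 r 0.5357 theta 59.2 lean radial 2.0 lat -0.4 lean in tool x,y: [0.7 1.9] az z 25.2 az y 4.5
```

Emit:
{"method": "apply_moves", "body": {"motion": [[1,0,0,0.01,0],[1,0,0,0.02,0],[1,0,0,0.035,0],[1,0,0,0.04,0],[1,0,-0.01,0.025,0],[1,0.002,-0.025,0,0],[1,0.002,-0.04,0,0],[1,0.003,-0.045,0,0],[1,0.003,-0.045,0,0],[1,0.003,-0.045,0,0]]}}

```text
time: 37.0
tool_pos: [0.4494, 0.0979, 0.2144]
orientation: [0.679, 0.734, 0.016, 0.007]
ft_force: [1.2, 0.1, -1.3]
gripper_width: 0.0264
```

Emit:
{"method": "apply_moves", "body": {"motion": [[1,0.003,-0.045,0,0],[1,0.003,-0.045,0,0],[1,0.003,-0.045,0,0],[1,0.003,-0.045,0,0],[1,0.003,-0.045,0,0],[1,0.003,-0.045,0,0],[1,0.003,-0.045,0,0],[1,0.003,-0.03,0,0],[1,0.003,-0.02,0,0],[1,0,0,0,0]]}}

```text
time: 38.0
tool_pos: [0.4763, -0.2681, 0.2141]
orientation: [0.68, 0.733, 0.016, 0.007]
ft_force: [-0.4, 0.6, -1.3]
gripper_width: 0.0261
```

```bash
python3 st.py
```

```text
t 38.0 q [ 0.361  0.423  0.077  1.858 -0.077  0.84   2.128] p [ 0.4763 -0.2681  0.2141] w 0.0261 F [-0.4   0.59 -1.3 ]
z [ 0.031  0.014 -0.999] x [-0.075  0.997  0.011] az x 94.3 tilt 1.96
phi -29.4 r 0.5466 theta 123.7 lean radial 1.2 lat 1.6 lean in tool x,y: [0.7 1.8] az z 23.9 az y 4.3
```

Emit:
{"method": "apply_moves", "body": {"motion": [[1,0.005,-0.013,-0.01,0],[1,0.005,-0.013,-0.02,0],[1,0,0,-0.02,0],[1,0,0,-0.01,0],[1,0,0,-0.006,0],[1,0,0,0,0]]}}

```text
time: 38.6
tool_pos: [0.4867, -0.2909, 0.1475]
orientation: [0.679, 0.734, 0.016, 0.006]
ft_force: [0.2, 0.8, -0.7]
gripper_width: 0.0264
```

Emit:
{"method": "apply_moves", "body": {"motion": [[1,0,0,-0.003,0],[1,0,0,-0.002,0],[1,0,0,-0.001,0],[1,0,0,0,0]]}}

```text
time: 39.0
tool_pos: [0.4869, -0.2914, 0.1419]
orientation: [0.679, 0.734, 0.016, 0.007]
ft_force: [0.1, 0.1, -2.7]
gripper_width: 0.0263
```

```bash
python3 st.py
```

```text
t 39.0 q [ 0.403  0.552  0.064  1.862 -0.094  0.708  2.178] p [ 0.4869 -0.2914  0.1419] w 0.0263 F [ 0.06  0.08 -2.72]
z [ 0.032  0.015 -0.999] x [-0.078  0.997  0.012] az x 94.5 tilt 1.99
phi -30.9 r 0.5674 theta 125.4 lean radial 1.1 lat 1.6 lean in tool x,y: [0.7 1.9] az z 24.9 az y 4.5
```

Nearly in contact. I'll correct y slightly, then press in small steps.

Emit:
{"method": "apply_moves", "body": {"motion": [[1,-0.001,-0.002,0,0],[1,0,0,-0.002,0],[1,0,0,-0.002,0],[1,0,0,0,0]]}}

```text
time: 39.4
tool_pos: [0.486, -0.2938, 0.138]
orientation: [0.679, 0.734, 0.016, 0.007]
ft_force: [-0.3, -1.4, 1.9]
gripper_width: 0.0263
```

Emit:
{"method": "apply_moves", "body": {"motion": [[1,0,0,-0.002,0],[1,0,0,-0.001,0],[1,0,0,0,0]]}}

```text
time: 39.7
tool_pos: [0.486, -0.2938, 0.135]
orientation: [0.679, 0.734, 0.016, 0.007]
ft_force: [-0.1, -0.6, 2.9]
gripper_width: 0.0267
```

Emit:
{"method": "apply_moves", "body": {"motion": [[1,0,0,-0.001,0],[1,0,0,-0.001,0],[1,0,0,0,0]]}}

```text
time: 40.0
tool_pos: [0.4865, -0.2935, 0.1339]
orientation: [0.679, 0.734, 0.016, 0.007]
ft_force: [-3.8, 3.8, 21.4]
gripper_width: 0.0262
```

```bash
python3 st.py
```

```text
t 40.0 q [ 0.409  0.565  0.062  1.866 -0.095  0.691  2.183] p [ 0.4865 -0.2935  0.1339] w 0.0262 F [-3.76  3.84 21.44]
z [ 0.033  0.014 -0.999] x [-0.079  0.997  0.012] az x 94.5 tilt 2.06
phi -31.1 r 0.5682 theta 125.6 lean radial 1.2 lat 1.7 lean in tool x,y: [0.7 1.9] az z 23.4 az y 4.5
```

Emit:
{"method": "apply_moves", "body": {"motion": [[1,0,0,-0.001,0],[1,0,0,0,0],[1,0,0,0,0]]}}

```text
time: 40.3
tool_pos: [0.4868, -0.2935, 0.1338]
orientation: [0.679, 0.734, 0.017, 0.008]
ft_force: [-5.6, 6.0, 34.8]
gripper_width: 0.0267
```

Emit:
{"method": "apply_moves", "body": {"motion": [[1,0,0,0.004,0],[1,0,0,0.015,0],[1,0,0,0.03,0],[1,0,0,0.03,0],[1,-0.002,0.02,0.005,0],[1,-0.003,0.04,0,0],[1,-0.003,0.045,0,0],[1,-0.003,0.045,0,0],[1,-0.003,0.045,0,0],[1,-0.003,0.045,0,0]]}}

```text
time: 41.3
tool_pos: [0.4683, -0.0517, 0.2157]
orientation: [0.679, 0.734, 0.016, 0.007]
ft_force: [-0.2, 0.6, -0.7]
gripper_width: 0.0261
```

Emit:
{"method": "apply_moves", "body": {"motion": [[1,-0.003,0.045,0,0],[1,-0.003,0.045,0,0],[1,-0.003,0.045,0,0],[1,-0.003,0.045,0,0],[1,-0.003,0.045,0,0],[1,-0.003,0.04,0,0],[1,0,0.02,0,0],[1,0,0,0,0]]}}

```text
time: 42.1
tool_pos: [0.4501, 0.2347, 0.2155]
orientation: [0.677, 0.736, 0.016, 0.006]
ft_force: [0.1, -0.6, -2.2]
gripper_width: 0.0262
```

```bash
python3 st.py; python3 - <<'E'
from rig import camera
from h import *
for n in("side","top"): pickle.dump(camera(n),open(f"pics/{n}7.pkl","wb"))
a,b=load("top",6)["color"][255:290,375:420],load("top",7)["color"][255:290,375:420]
for im in(a,b):
    g=(im.max(2)<60).astype(np.uint8);n,l,st,c=cv2.connectedComponentsWithStats(g);i=1+st[1:,4].argmax();print(st[i],c[i])
E
```

```text
t 42.1 q [-0.541  0.355 -0.075  1.958  0.043  0.796  1.013] p [0.4501 0.2347 0.2155] w 0.0262 F [ 0.09 -0.61 -2.2 ]
z [ 0.031  0.016 -0.999] x [-0.083  0.996  0.013] az x 94.7 tilt 1.98
phi 27.5 r 0.5076 theta 67.2 lean radial 2.0 lat -0.0 lean in tool x,y: [0.8 1.8] az z 27.1 az y 4.7
[ 18  11  12  12 116] [23.29310345 16.70689655]
[ 17  11  12  12 112] [22.83035714 16.625     ]
```

Emit:
{"method": "apply_moves", "body": {"motion": [[1,-0.005,0.03,0,0],[1,-0.005,0.03,-0.01,0],[1,-0.003,0.013,-0.02,0],[1,0,0,-0.03,0],[1,0,0,-0.03,0],[1,0,0,-0.025,0],[1,0,0,-0.01,0],[1,0,0,0,0]]}}

```text
time: 43.0
tool_pos: [0.4377, 0.3035, 0.09]
orientation: [0.679, 0.734, 0.015, 0.006]
ft_force: [-0.6, -0.7, -2.4]
gripper_width: 0.0261
```

Emit:
{"method": "apply_moves", "body": {"motion": [[1,0,0,-0.002,0],[1,0,0,-0.002,0],[1,0,0,0,0]]}}

```text
time: 43.3
tool_pos: [0.4381, 0.3047, 0.0874]
orientation: [0.679, 0.734, 0.017, 0.007]
ft_force: [0.2, 0.7, -2.3]
gripper_width: 0.0264
```

```bash
python3 st.py
```

```text
t 43.3 q [-0.673  0.59  -0.07   1.986  0.096  0.534  0.837] p [0.4381 0.3047 0.0874] w 0.0264 F [ 0.19  0.66 -2.3 ]
z [ 0.032  0.015 -0.999] x [-0.078  0.997  0.013] az x 94.5 tilt 2.04
phi 34.8 r 0.5337 theta 59.7 lean radial 2.0 lat -0.3 lean in tool x,y: [0.7 1.9] az z 25.6 az y 4.5
```

Emit:
{"method": "apply_moves", "body": {"motion": [[1,0,0,-0.002,0],[1,0,0,0,0]]}}

```text
time: 43.5
tool_pos: [0.4378, 0.3047, 0.0849]
orientation: [0.679, 0.734, 0.016, 0.006]
ft_force: [-0.2, 0.3, -1.1]
gripper_width: 0.0269
```

Emit:
{"method": "apply_moves", "body": {"motion": [[1,0,0,-0.001,0],[1,0,0,0,0]]}}

```text
time: 43.7
tool_pos: [0.438, 0.3048, 0.0841]
orientation: [0.679, 0.734, 0.016, 0.007]
ft_force: [-0.0, -0.7, 4.7]
gripper_width: 0.0264
```

Emit:
{"method": "apply_moves", "body": {"motion": [[1,0,0,-0.001,0],[1,0,0,0,0]]}}

```text
time: 43.9
tool_pos: [0.4383, 0.3054, 0.0837]
orientation: [0.679, 0.734, 0.017, 0.006]
ft_force: [-3.2, 0.1, 16.5]
gripper_width: 0.0265
```

Contact with the tray floor. Releasing slowly and withdrawing.

Emit:
{"method": "apply_moves", "body": {"motion": [[1,0,0,0.001,0],[0.5,0,0,0,0],[0.2,0,0,0,0],[-0.2,0,0,0,0],[-0.6,0,0,0,0],[-1,0,0,0,0],[-1,0,0,0,0],[-1,0,0,0,0]]}}

```text
time: 44.7
tool_pos: [0.4378, 0.3046, 0.0838]
orientation: [0.679, 0.734, 0.016, 0.006]
ft_force: [-0.1, 0.1, 0.1]
gripper_width: 0.085
```

Emit:
{"method": "apply_moves", "body": {"motion": [[-1,0,0,0.01,0],[-1,0,0,0.03,0],[-1,0,0,0.04,0],[-1,0,0,0.04,0],[-1,0,0,0.04,0],[-1,-0.02,0.02,0.03,0],[-1,-0.03,0.03,0,0],[-1,-0.03,0.03,0,0],[-1,-0.03,0.03,0,0],[-1,0,0,0,0]]}}

```text
time: 45.7
tool_pos: [0.3233, 0.4184, 0.2746]
orientation: [0.676, 0.736, 0.016, 0.005]
ft_force: [0.1, -0.5, -0.2]
gripper_width: 0.0855
```

```bash
python3 st.py; python3 - <<'E'
from rig import camera
from h import *
for n in("side","top"): pickle.dump(camera(n),open(f"pics/{n}8.pkl","wb"))
t,s=load("top",8),load("side",8)
m=np.zeros((600,800,3),np.uint8)
m[:300,:400]=crop(t,360,240,80,60,5);m[:300,400:]=crop(s,300,135,80,60,5)
m[300:,:267]=cv2.resize(crop(t,150,240,80,60,5),(400,300))[:,:267];m[300:,267:533]=crop(s,295,340,80,60,5)[:,40:306];m[300:,533:]=cv2.resize(crop(s,205,150,89,100,3),(267,300))
cv2.imwrite("pics/v8.png",m)
E
```

```text
t 45.7 q [-0.914  0.32  -0.154  1.834  0.08   0.963  0.551] p [0.3233 0.4184 0.2746] w 0.0855 F [ 0.12 -0.55 -0.17]
z [ 0.03   0.017 -0.999] x [-0.085  0.996  0.014] az x 94.9 tilt 1.98
phi 52.3 r 0.5288 theta 42.6 lean radial 1.8 lat -0.8 lean in tool x,y: [0.8 1.8] az z 29.4 az y 4.9
```

View pics/v8.png

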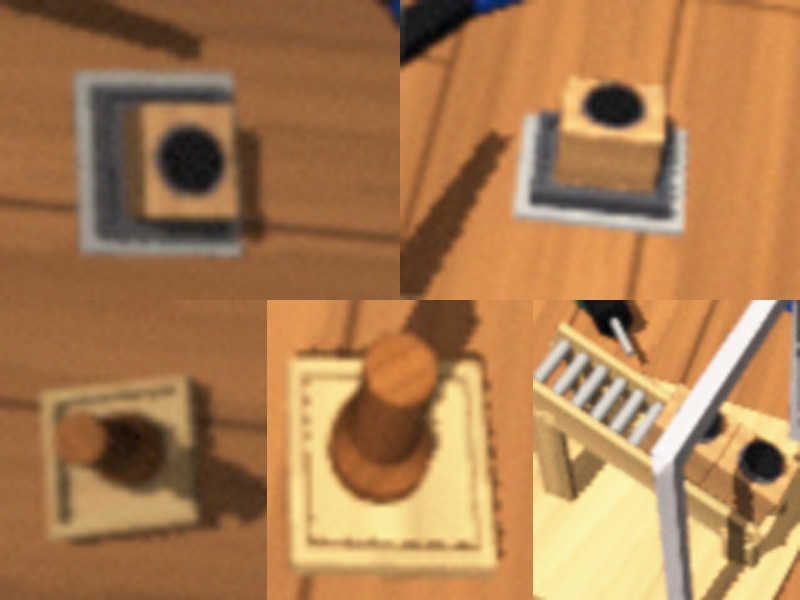

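v8: box0 is level in the nest with its cap low (side crop (613,105)). The pusher stands in its tray (foot (381,455)) and both lane boxes are against the stop (front cap (763,458)). Handing in.

```bash
python3 -c "
from rig import r
print(r.finish_job())"
```

```text
the job is handed in; nothing more can be done
None
```

I finished the whole task and handed it in after about 46 s of robot time, under the 72 s limit. The hand-in reported no verdict, so these results rest on my own checks.

- **Leaning the tool:** the moves only allow turning about the vertical. I leaned the tool by driving the arm against its joint limits high up, reaching about 21° of lean with about 5° of sideways roll. I brought it back to level the same way.
- **Box:** I gripped box0 under the bar and lifted it square to the lane. The next two boxes rolled forward one place. I set box0 level in the nest; contact came at the expected height, but the arm pressed the box down to about 20 N before I let go. The cap was about 1 mm from the nest's measured centre.
- **Cap:** I pressed it with the pusher until it stopped moving, at 35 N. The height there matched the home position to within about 1 mm.
- **Pusher:** I lowered it onto its tray floor and released it.

**Last pictures:** box0 is level in the nest with its cap low, and box1 and box2 lie forward against the stop. The pusher stands upright about 5 mm off the tray centre by eye. The last force reading was about 0.6 N, with the gripper clear of everything.

**Disagreements:** the two cameras differed by 4–8 mm on the pusher's position and by several mm on the nest's. I used the top camera, and both placements fitted. I judged the cap home from force and height, because I could not read its travel directly.

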